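Fix the utensil caddy and put the washed utensils in it

TASK

First fix the white utensil caddy to the worktop: turn its winged thumbscrew clockwise until the clutch slips for the first time, and stop there (let it slip by no more than an eighth of a turn). Only then stand every washed wooden utensil that lies on the draining board upright in the caddy, handle down to the bottom, each in a pocket of its own; leave the other things where they are.

Things in the scene. Friction and masses are not known exactly. Their poses are not given: they have to be found in the camera images.
- drain_board: fixed wooden draining board laid over the sink, 260 x 660 mm (x, y), 18 mm thick, with fine dark grooves; origin at the centre of its underside, z up. The utensils lie on it. It does not move.
- caddy: white utensil caddy, on the worktop left of the board, its x axis roughly to the robot's left (+y); it does not move: 186 x 42 mm (x, y), 84 mm high. Origin at the centre of its underside, z up. Five pockets in a row at x = -0.072, -0.036, 0, 0.036, 0.072, y = 0, each 30 x 30 mm inside, floor at z = 0.010, mouth at z = 0.084, walls 6 mm; each takes one handle. Beside it at x = 0.02, y = 0.095 its foot (80 mm across, 44 mm high) with the thumbscrew on top.
- wing_grip (a point): point on the upright axis of the steel thumbscrew, 76 mm above the worktop, where its wing is gripped. The wing is an upright bar 56 mm long along this point's x, 12 mm thick along its y, from 18 mm below this point to 10 mm above; under it is a steel disc 42 mm across, its top 25 mm below this point. The point turns with the wing; z is up. It does not rise or sink as it turns.
- thumbscrew (a joint): angle of the screw (the disc with a small pointer under the wing), rad, grows clockwise seen from above; starts between 0 and 1.2 and is fully tight against its stop at 4.4. It turns easily (0.03 N m) and stays where it is left; anticlockwise loosens it.
- clutch (a joint): angle of the wing relative to the screw, rad: 0 at the start and while both turn together. Once the screw is tight, the drag clutch between them slips at about 0.16 N m and this grows by as much as the wing is turned on clockwise. No spring: the wing stays where it is left.
- utensil_1: loose pale wooden utensil, 0.07 kg, 190 mm long: spatula with a plain square blade 36 mm wide, 64 mm long, 8 mm thick. Handle 20 x 20 mm in section (12 x 12 mm for its last 12 mm). Origin on the handle's axis: the handle reaches 112 mm along +x and 18 mm along -x, where the head begins. Lies flat, axis 10 mm above the board, z up, handle roughly to the left (+y), towards the caddy. May be absent (None).
- tip_1 (a point): end of the handle of utensil_1, on its axis, 112 mm from its origin
- utensil_2: loose pale wooden utensil, 0.07 kg, 190 mm long: fork-like turner with three flat tines, 36 mm wide, 62 mm long, 8 mm thick. Handle 20 x 20 mm in section (12 x 12 mm for its last 12 mm). Origin on the handle's axis: the handle reaches 112 mm along +x and 18 mm along -x, where the head begins. Lies flat, axis 10 mm above the board, z up, handle roughly to the left (+y), towards the caddy. May be absent (None).
- tip_2 (a point): end of the handle of utensil_2, on its axis, 112 mm from its origin
- utensil_3: loose pale wooden utensil, 0.07 kg, 190 mm long: flat spoon with a round head 38 mm across, ending 79 mm from the origin, 8 mm thick. Handle 20 x 20 mm in section (12 x 12 mm for its last 12 mm). Origin on the handle's axis: the handle reaches 112 mm along +x and 18 mm along -x, where the head begins. Lies flat, axis 10 mm above the board, z up, handle roughly to the left (+y), towards the caddy. May be absent (None).
- tip_3 (a point): end of the handle of utensil_3, on its axis, 112 mm from its origin
- utensil_4: loose pale wooden utensil, 0.07 kg, 190 mm long: spatula with a narrower blade 26 mm wide, 60 mm long, 8 mm thick. Handle 20 x 20 mm in section (12 x 12 mm for its last 12 mm). Origin on the handle's axis: the handle reaches 112 mm along +x and 18 mm along -x, where the head begins. Lies flat, axis 10 mm above the board, z up, handle roughly to the left (+y), towards the caddy. May be absent (None).
- tip_4 (a point): end of the handle of utensil_4, on its axis, 112 mm from its origin
- utensil_5: loose pale wooden utensil, 0.07 kg, 190 mm long: scraper with a short neck and a blade 36 mm wide, ending 78 mm from the origin, 8 mm thick. Handle 20 x 20 mm in section (12 x 12 mm for its last 12 mm). Origin on the handle's axis: the handle reaches 112 mm along +x and 18 mm along -x, where the head begins. Lies flat, axis 10 mm above the board, z up, handle roughly to the left (+y), towards the caddy. May be absent (None).
- tip_5 (a point): end of the handle of utensil_5, on its axis, 112 mm from its origin
- cup: bystander, not part of the job: small white cup with a handle, 58 mm across, 49 mm tall; origin at the centre of its underside, z up
- glass: bystander, not part of the job: small clear glass, 51 mm across, 60 mm tall; origin at the centre of its underside, z up
- scrub_brush: bystander, not part of the job: small brush with an oval back, 85 x 30 x 23 mm; origin at the centre of its underside, z up
- tin: bystander, not part of the job: food tin, 58 mm across, 72 mm tall; origin at the centre of its underside, z up

How it is judged:
By the outcome, as a careful person would: the job done as asked, in the order asked, and still so for the second after the job is handed in, with the robot touching nothing.
Of utensil_1, utensil_2, utensil_3, utensil_4, utensil_5 only 3 to 5 are there at a start; the rules pass over those that are not, and their reading is None.
At some moment in a run one of utensil_1, utensil_2, utensil_3, utensil_4, utensil_5 may be knocked a few centimetres aside while the robot is not near it.
Once in a run the grip may slacken for a moment while it holds something.
It also fails if it takes over 210 s, if anything falls off the work surface, if the arm or the gripper's body presses on something with over 40 N, if the wrist force passes 120 N, or if a joint passes its speed limit or range.

ROBOT

A 7-joint arm with a two-finger parallel gripper is mounted at the origin on a cart in front of the work surface, level with it; the furniture and walls round the work are solid. World frame = base frame: x ahead of the robot, y to its left, z up, the work surface at z = 0. Lengths are in m, angles in rad, forces in N, time in s.
With the tool pointing down it reaches from about 0.425 to 0.925 m from the base axis. Payload 6.8 kg.
Tool frame: the origin (TCP) lies on the centre line of the jaws, within the pads' length; the fingertips stand 19 mm ahead of it and the grasp point (between the pads) is the TCP; z points along the fingers, y is the line along which they close (so a half turn about z gives the same grasp; the last joint's range is limited). The gripper opens to 85 mm and grips with 20 to 120 N. Pads are 22 mm wide; open, the fingers measure 114 mm over their backs; the gripper's body (76 mm by 85 mm) begins 54 mm behind the grasp point. The pads swing forward as they close: fully open they stand 13 mm farther back than shut.
Start: joints at [-1.412, 0.477, 0.022, 1.555, -0.011, 1.109, -0.083], TCP at [0.178, 0.651, 0.25] pointing down, gripper open.
Joint ranges: [-2.96, 2.96], [-0.34, 2.1], [-1.41, 1.46], [0.24, 2.44], [-1.37, 4.51], [0.17, 1.92], [-2.96, 2.96]. Speed limits (rad/s): [2.39, 2.39, 3.14, 3.14, 3.14, 3.14, 3.14].

INTERFACE

Orientations are given as a rotation vector (axis times angle).
In Python, from bench import r gives the robot as it stands. The module is installed in compiled form; this text tells all that it offers.
- The arm moves only by the tool arm_command, never from a script. Its argument "rows" is a list of rows, each an object of numbers: "fingers": the opening, from -1 (shut) to 1 (fully open); "x", "y", "z": the shift along the tool's x, y, z in m; "ax", "ay", "az": the turn, a rotation vector about the tool's x, y, z in degrees. In form: [{"fingers": .., "x": .., "y": .., "z": .., "ax": .., "ay": .., "az": ..}, ...]. A call has 1 to 10 rows; each row shifts and turns the commanded pose from where the row before left it, along the tool's axes as they then stand; what a row does not reach is not made up. A row lasts 1/12 s, in which the tool goes at most 41.7 mm and 7.16 degrees, less where a joint would pass 70% of its speed; a pose out of reach is approached as far as the arm can. A call is refused whole if a number of a shift passes 0.0417 or a number of a turn 7.16, either way. A call with a gripper value outside its range is refused whole. The fingers move at their own pace and stop on an object; "grip_force" is the grip in N (left out, the last holds). Time passes only in rows, so rows that do not move let the fingers close. It gives the time, the measured TCP pose, the force, the opening and the grip force at its end, in the units of the state.
- r.get_obs(): the state, without advancing time (a new reading comes with each control period).
- r.grab_frame(name): name is "scene" or "side" or "wrist"; returns a dict with "frame" (400x640x3 uint8, red, green, blue), "depth" (400x640 float32, m along the optical axis (not along the pixel's ray), 0 where there is no reading), "K" (3x3 intrinsics, pixels), "world_from_camera" (4x4, takes a point from camera to world coordinates). Camera axes: x right, y down, z forward; pixel columns grow to the right and rows downward; lengths in m; the calibration is good to about 2 mm. A picture is of the moment at which its call begins.
- r.hand_in(): hands the job in; it is judged then, once.
The state is a dict: "clock": time; "joints": joint angles; "qvel": joint speeds; "tau": joint torques, N m; "tcp_pos": TCP position; "orientation": TCP orientation; "contact_force": force on the tool from outside, world axes, zero at the start; "moment": the same for the moment, N m; "grip_width": finger opening in m; "gripper_force": force on a finger pad.
Only numpy, scipy, OpenCV 4.12 (cv2) and the standard library are available. Lean on these libraries where they do the work, as an engineer would, in place of code of your own. Each camera call takes 0.05 s, during which the arm holds its last target. There are 200 camera calls.

## Working session

There is one attempt and no reset: what is moved stays moved. The work goes in short steps, Python scripts to look and compute and a tool call to move; the robot and the scene stay as the last step left them, time stands still between calls to the robot, and variables do not carry over. Pictures are saved under pics/ and viewed, at most 14 in all, crops included, and the job is handed in when it is done.

Besides the shell and the picture viewer there is one more tool, called after ">>>" as name([rows], argument=value, ...), one row to a line, values as JSON. arm_command: Moves the arm, as the interface text tells. Its arguments: {"type":"object","properties":{"rows":{"type":"array"},"grip_force":{"type":"number"}},"required":["rows"]}

```bash
mkdir -p pics; cat > h.py <<'E'
import numpy as np, cv2
from bench import r
from scipy.spatial.transform import Rotation as R
def snap(name,fn):
    d=r.grab_frame(name); cv2.imwrite('pics/'+fn+'.png',d['frame'][:,:,::-1]); np.savez('pics/'+fn,**d); return d
def load(fn): return np.load('pics/'+fn+'.npz')
def cloud(d):
    z=d['depth']; K=d['K']; v,u=np.mgrid[:z.shape[0],:z.shape[1]]
    p=np.stack([(u-K[0,2])/K[0,0]*z,(v-K[1,2])/K[1,1]*z,z],-1)
    T=d['world_from_camera']; return p@T[:3,:3].T+T[:3,3]
def plane(d,u,v,h):
    K=d['K'];T=d['world_from_camera']
    ray=T[:3,:3]@np.array([(u-K[0,2])/K[0,0],(v-K[1,2])/K[1,1],1]); o=T[:3,3]
    return o+ray*(h-o[2])/ray[2]
E
python3 - <<'E'
from h import *
for n in ('scene','side','wrist'):
    d=snap(n,n+'0'); print(n,d['world_from_camera'].round(3).tolist())
o=r.get_obs(); print({k:np.round(v,3).tolist() for k,v in o.items()}); print(R.from_rotvec(o['orientation']).as_matrix().round(3))
E
```

```text
scene [[0.494, -0.454, 0.742, -0.528], [-0.87, -0.26, 0.419, -0.644], [0.002, -0.852, -0.523, 0.827], [0.0, 0.0, 0.0, 1.0]]
side [[0.999, -0.014, 0.032, 0.522], [-0.034, -0.582, 0.812, -1.088], [0.007, -0.813, -0.582, 0.82], [0.0, 0.0, 0.0, 1.0]]
wrist [[0.263, 0.916, 0.302, 0.1], [0.965, -0.249, -0.084, 0.673], [-0.001, 0.314, -0.95, 0.373], [0.0, 0.0, 0.0, 1.0]]
{'clock': 0.15, 'joints': [-1.412, 0.478, 0.022, 1.556, -0.012, 1.109, -0.083], 'qvel': [-0.0, -0.002, 0.0, -0.005, 0.001, 0.001, 0.001], 'tau': [0.002, -59.692, 1.61, -28.149, 0.013, 0.007, -0.0], 'tcp_pos': [0.178, 0.651, 0.25], 'orientation': [-0.418, -3.114, 0.002], 'contact_force': [-0.637, -0.471, 0.191], 'moment': [-0.024, -0.002, -0.003], 'gripper_force': 0.0, 'grip_width': 0.086}
[[-0.965  0.264 -0.   ]
 [ 0.264  0.965 -0.001]
 [-0.    -0.001 -1.   ]]
```

View pics/scene0.png

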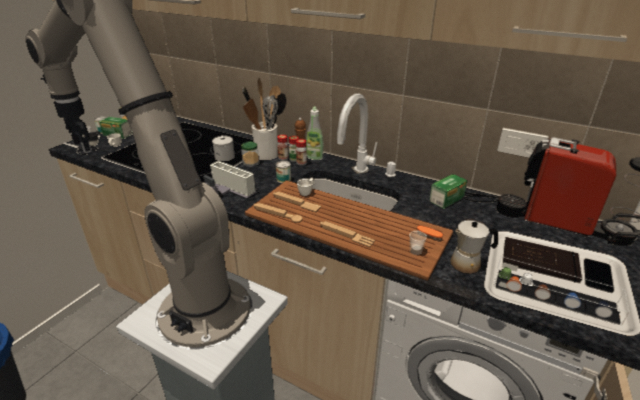

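View pics/side0.png

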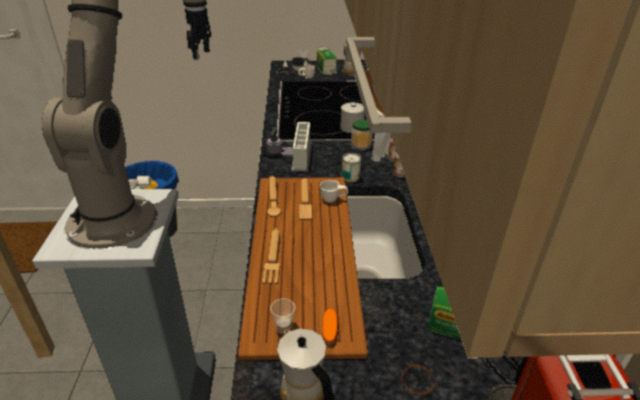

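The scene view shows the board with spoon (~280,213), spatula (~300,202) and fork (~345,235). The caddy is at (233,178). In the side view the caddy is at (302,145), the thumbscrew at about (273,147), the spoon at (273,195), the spatula at (305,197) and the fork at (272,255).

```bash
python3 - <<'E'
from h import *
d=load('side0'); P=cloud(d)
im=d['frame'][:,:,::-1]
c=cv2.resize(im[110:290,225:385],None,fx=3.33,fy=3.33,interpolation=cv2.INTER_CUBIC); cv2.imwrite('pics/sidec.png',c)
for u,v in [(273,182),(273,211),(305,182),(305,212),(275,234),(271,276),(302,125),(300,167),(273,145),(285,150),(330,192),(351,167)]:
    print(u,v,P[v,u].round(3))
# utensil pixels: z in 0.024-0.045 over board
m=(P[...,2]>0.0225)&(P[...,2]<0.05)&(P[...,1]>-0.5)&(P[...,1]<0.32)&(P[...,0]>0.3)&(P[...,0]<0.9)
n,l,s,ce=cv2.connectedComponentsWithStats(m.astype(np.uint8))
for i in range(1,n):
    if s[i,4]>60:
        q=P[l==i]; c0=q.mean(0); w,V=np.linalg.eigh(np.cov(q[:,:2].T)); t=(q[:,:2]-c0[:2])@V[:,1]
        print(i,s[i],c0.round(3),V[:,1].round(3),t.min().round(3),t.max().round(3))
E
```

```text
273 182 [0.444 0.128 0.038]
273 211 [ 0.449 -0.006  0.029]
305 182 [0.539 0.121 0.041]
305 212 [ 0.537 -0.01   0.027]
275 234 [ 0.458 -0.119  0.039]
271 276 [ 0.453 -0.261  0.028]
302 125 [0.535 0.434 0.073]
300 167 [0.525 0.252 0.014]
273 145 [0.437 0.343 0.046]
285 150 [0.476 0.36  0.017]
330 192 [0.608 0.037 0.061]
351 167 [0.681 0.182 0.054]
2 [294 153  14  14 107] [0.527 0.252 0.036] [-0.94  -0.341] -0.033 0.02
3 [394 161  10  12  68] [0.832 0.209 0.034] [-0.733  0.68 ] -0.016 0.02
4 [342 165  19  11 136] [0.683 0.19  0.036] [-0.992  0.127] -0.028 0.029
5 [268 176  13  40 299] [0.448 0.055 0.033] [-0.058  0.998] -0.075 0.117
12 [299 178  14  42 374] [0.538 0.035 0.032] [0.014 1.   ] -0.073 0.125
48 [320 192  28  10 120] [0.617 0.047 0.039] [-0.988 -0.153] -0.042 0.031
112 [263 227  17  58 543] [ 0.455 -0.201  0.032] [0.053 0.999] -0.082 0.132
245 [323 308  15  35 427] [ 0.581 -0.422  0.041] [0.081 0.997] -0.038 0.048
251 [429 315  31  18 263] [ 0.818 -0.419  0.036] [-0.913  0.407] -0.034 0.03
254 [274 320  20  13 122] [ 0.486 -0.42   0.038] [-0.996 -0.094] -0.02 0.019
```

View pics/sidec.png

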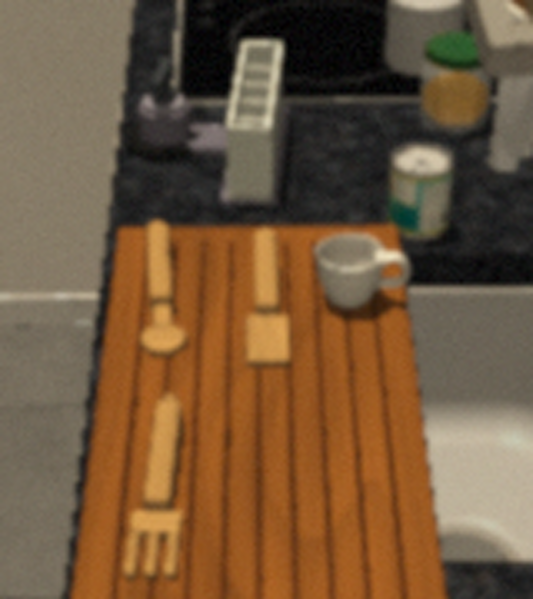

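The crop confirms three utensils: a spoon (utensil_3), a square-blade spatula and a fork (utensil_2). The foot and wing are left of the caddy at crop pixel (162,110). Next I'll move above the screw.

>>> arm_command([
  {"x":-0.0317,"y":-0.0205,"z":-0.003},
  {"x":-0.0317,"y":-0.0205,"z":-0.003},
  {"x":-0.0317,"y":-0.0205,"z":-0.003},
  {"x":-0.0317,"y":-0.0205,"z":-0.003},
  {"x":-0.0317,"y":-0.0205,"z":-0.003},
  {"x":-0.0317,"y":-0.0205,"z":-0.003},
  {"x":-0.0317,"y":-0.0205,"z":-0.003},
  {"x":-0.0317,"y":-0.0205,"z":-0.003},
  {"x":-0.0317,"y":-0.0205,"z":-0.003},
  {"fingers":1},
])

```text
validation failed for argument at $.ro...
```

```bash
python3 - <<'E'
from h import *
d=snap('wrist','w1'); P=cloud(d)
o=r.get_obs(); print(o['joints'].round(3) if hasattr(o['joints'],'round') else o['joints'], o['tcp_pos'],o['moment'])
m=(P[...,2]>0.055)&(P[...,2]<0.12)&(abs(P[...,0]-0.44)<0.06)&(abs(P[...,1]-.37)<0.07)
q=P[m]; print(len(q)); 
if len(q): print(q.mean(0),q.min(0),q.max(0)); w,V=np.linalg.eigh(np.cov(q[:,:2].T));print(V[:,1],w**.5)
m=(P[...,2]>0.074)&(P[...,2]<0.095)&(P[...,0]>.49)&(P[...,0]<0.6)&(P[...,1]>.2)&(P[...,1]<.5)
print(cv2.minAreaRect(P[m][:,:2].astype(np.float32)),P[m][:,2].mean(), m.sum())
E
```

```text
[-1.412  0.478  0.022  1.556 -0.011  1.109 -0.083] [0.17786584 0.65081192 0.24970407] [-0.02385645  0.01472097  0.00820217]
0
((0.0, 0.0), (0.0, 0.0), 0.0) nan 0<stdin>:8: RuntimeWarning: Mean of empty slice.
  ret = ret.dtype.type(ret / rcount)
```

View pics/w1.png

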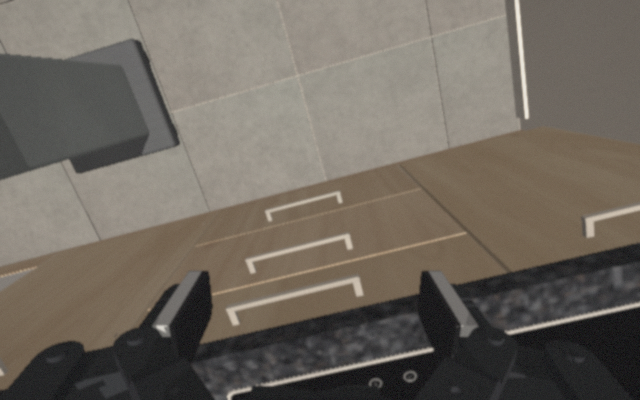

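The move was refused, most likely because every row needs every key. The wrist picture therefore shows only the floor and drawers at the start pose. I'll resend with full rows.

>>> arm_command([
  {"fingers":1,"x":-0.0317,"y":-0.0205,"z":-0.003,"ax":0,"ay":0,"az":0},
  {"fingers":1,"x":-0.0317,"y":-0.0205,"z":-0.003,"ax":0,"ay":0,"az":0},
  {"fingers":1,"x":-0.0317,"y":-0.0205,"z":-0.003,"ax":0,"ay":0,"az":0},
  {"fingers":1,"x":-0.0317,"y":-0.0205,"z":-0.003,"ax":0,"ay":0,"az":0},
  {"fingers":1,"x":-0.0317,"y":-0.0205,"z":-0.003,"ax":0,"ay":0,"az":0},
  {"fingers":1,"x":-0.0317,"y":-0.0205,"z":-0.003,"ax":0,"ay":0,"az":0},
  {"fingers":1,"x":-0.0317,"y":-0.0205,"z":-0.003,"ax":0,"ay":0,"az":0},
  {"fingers":1,"x":-0.0317,"y":-0.0205,"z":-0.003,"ax":0,"ay":0,"az":0},
  {"fingers":1,"x":-0.0317,"y":-0.0205,"z":-0.003,"ax":0,"ay":0,"az":0},
  {"fingers":1,"x":0,"y":0,"z":0,"ax":0,"ay":0,"az":0},
])

```text
clock: 1.03
tcp_pos: [0.4111, 0.3904, 0.2782]
orientation: [0.436, 3.107, -0.003]
contact_force: [0.4, -1.0, 0.3]
grip_width: 0.0854
gripper_force: 0.0
```

```bash
cat > w.py <<'E'
from h import *
import sys
d=snap('wrist',sys.argv[1]); P=cloud(d)
o=r.get_obs(); print(np.round(o['joints'],3), o['tcp_pos'],np.round(o['moment'],3)); print(R.from_rotvec(o['orientation']).as_matrix().round(3))
m=(P[...,2]>0.06)&(P[...,2]<0.1)&(P[...,0]>.38)&(P[...,0]<.49)&(P[...,1]>.3)&(P[...,1]<.45)
q=P[m]; print(len(q)); 
if len(q): print(q.mean(0),q.min(0),q.max(0)); print('wing',cv2.minAreaRect(q[:,:2].astype(np.float32)))
m=(P[...,2]>0.074)&(P[...,2]<0.095)&(P[...,0]>.49)&(P[...,0]<0.6)&(P[...,1]>.2)&(P[...,1]<.5)
if m.sum(): print('caddy',cv2.minAreaRect(P[m][:,:2].astype(np.float32)),P[m][:,2].mean(), m.sum())
E
python3 w.py w2
```

```text
[-0.989  0.273  0.135  1.795 -0.039  1.076  0.455] [0.40824425 0.39379517 0.27780549] [0.016 0.017 0.011]
[[-0.962  0.272  0.002]
 [ 0.272  0.962 -0.001]
 [-0.002 -0.    -1.   ]]
1163
[0.43444191 0.3722736  0.07887948] [0.42488686 0.34384262 0.06008684] [0.44751993 0.39879897 0.08780729]
wing ((0.4344358742237091, 0.37192994356155396), (0.05553848296403885, 0.018509725108742714), 78.65847778320312)
caddy ((0.5304568409919739, 0.34299027919769287), (0.18596512079238892, 0.0438891164958477), 85.00586700439453) 0.08127232039185157 3806
```

View pics/w2.png

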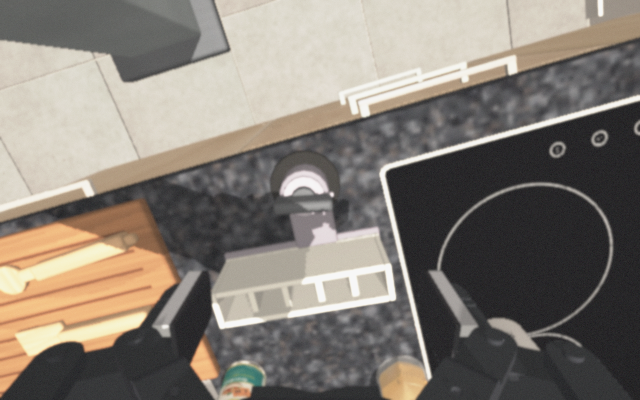

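Wrist view: the wing is at pixels (275..333, ~204), with the foot behind it and the caddy at (305,285). I'll refine the wing from its top face only and rotate anticlockwise by about 95° above it.

```bash
python3 - <<'E'
from h import *
d=load('w2');P=cloud(d)
m=(P[...,0]>.38)&(P[...,0]<.49)&(P[...,1]>.3)&(P[...,1]<.45)
for lo in (.08,.083,.085):
  q=P[m&(P[...,2]>lo)]; print(lo,len(q),cv2.minAreaRect(q[:,:2].astype(np.float32)),cv2.fitLine(q[:,:2].astype(np.float32),cv2.DIST_L2,0,.01,.01).ravel())
E
```

```text
0.08 25429 ((0.4182767868041992, 0.3822699785232544), (0.13547490537166595, 0.056686874479055405), 74.4145278930664) [0.27523437 0.96137714 0.40056214 0.3850327 ]
0.083 25324 ((0.4179878532886505, 0.3823506236076355), (0.13547490537166595, 0.0560869500041008), 74.4145278930664) [0.27541876 0.96132433 0.40042755 0.3850811 ]
0.085 25078 ((0.4164732098579407, 0.3835005760192871), (0.13459047675132751, 0.055589981377124786), 77.5866470336914) [0.27604407 0.961145   0.40007445 0.3852117 ]
```

>>> arm_command([
  {"fingers":1,"x":0,"y":0,"z":0,"ax":0,"ay":0,"az":-7},
  {"fingers":1,"x":0,"y":0,"z":0,"ax":0,"ay":0,"az":-7},
  {"fingers":1,"x":0,"y":0,"z":0,"ax":0,"ay":0,"az":-7},
  {"fingers":1,"x":0,"y":0,"z":0,"ax":0,"ay":0,"az":-7},
  {"fingers":1,"x":0,"y":0,"z":0,"ax":0,"ay":0,"az":-7},
  {"fingers":1,"x":0,"y":0,"z":0,"ax":0,"ay":0,"az":-7},
  {"fingers":1,"x":0,"y":0,"z":0,"ax":0,"ay":0,"az":-7},
  {"fingers":1,"x":0,"y":0,"z":0,"ax":0,"ay":0,"az":-7},
  {"fingers":1,"x":0,"y":0,"z":0,"ax":0,"ay":0,"az":-7},
  {"fingers":1,"x":0,"y":0,"z":0,"ax":0,"ay":0,"az":-7},
])

```text
clock: 1.92
tcp_pos: [0.4034, 0.399, 0.2771]
orientation: [1.454, -2.784, -0.001]
contact_force: [0.0, -0.3, -0.2]
grip_width: 0.0853
gripper_force: 0.0
```

>>> arm_command([
  {"fingers":1,"x":0,"y":0,"z":0,"ax":0,"ay":0,"az":-7},
  {"fingers":1,"x":0,"y":0,"z":0,"ax":0,"ay":0,"az":-7},
  {"fingers":1,"x":0,"y":0,"z":0,"ax":0,"ay":0,"az":-7},
  {"fingers":1,"x":0,"y":0,"z":0,"ax":0,"ay":0,"az":0},
  {"fingers":1,"x":0,"y":0,"z":0,"ax":0,"ay":0,"az":0},
  {"fingers":1,"x":0,"y":0,"z":0,"ax":0,"ay":0,"az":0},
])

```text
clock: 2.42
tcp_pos: [0.404, 0.3984, 0.2772]
orientation: [1.924, -2.483, -0.0]
contact_force: [0.6, 0.0, 0.4]
grip_width: 0.0852
gripper_force: 0.0
```

```bash
python3 w.py w3;  python3 - <<'E'
from h import *
d=load('w3');P=cloud(d)
m=(P[...,0]>.38)&(P[...,0]<.49)&(P[...,1]>.3)&(P[...,1]<.45)
for lo in (.08,.083):
  q=P[m&(P[...,2]>lo)]; print(lo,len(q),cv2.minAreaRect(q[:,:2].astype(np.float32))) if len(q)>5 else 0
E
```

```text
[-0.791  0.281 -0.119  1.78   0.037  1.083  1.968] [0.40416092 0.3982759  0.27720457] [-0.025 -0.044  0.065]
[[-0.249 -0.969 -0.   ]
 [-0.969  0.249  0.   ]
 [ 0.     0.    -1.   ]]
1135
[0.43562125 0.37004569 0.07996427] [0.42458607 0.34383181 0.06048594] [0.44970954 0.39891328 0.08796791]
wing ((0.4371228814125061, 0.37112098932266235), (0.055095821619033813, 0.02450907975435257), 73.34928894042969)
caddy ((0.5301240682601929, 0.34327417612075806), (0.1859796941280365, 0.0429777130484581), 84.9677505493164) 0.08170139350161262 5141
0.08 17416 ((0.41668957471847534, 0.37208786606788635), (0.10168501734733582, 0.06678222119808197), 24.092809677124023)
0.083 17327 ((0.4162927567958832, 0.37227946519851685), (0.10175847262144089, 0.0664844885468483), 24.641525268554688)
```

```bash
python3 - <<'E'
from h import *
for f in ('w2','w3'):
  d=load(f);P=cloud(d)
  m=(P[...,0]>.38)&(P[...,0]<.49)&(P[...,1]>.3)&(P[...,1]<.45)&(P[...,2]<.095)
  for lo in (.081,.084):
    q=P[m&(P[...,2]>lo)]; print(lo,len(q),cv2.minAreaRect(q[:,:2].astype(np.float32)),cv2.fitLine(q[:,:2].astype(np.float32),cv2.DIST_L2,0,.01,.01).ravel())
for i in range(5): print(np.round(r.get_obs()['moment'],3))
E
```

```text
0.081 704 ((0.43755361437797546, 0.37133288383483887), (0.05551271513104439, 0.012699849903583527), 77.16996002197266) [0.20909072 0.9778963  0.4365275  0.371586  ]
0.084 561 ((0.43731391429901123, 0.37096524238586426), (0.05405707657337189, 0.010835506953299046), 79.01985168457031) [0.20365807 0.97904205 0.43708202 0.3713861 ]
0.081 813 ((0.43738606572151184, 0.371290385723114), (0.055280089378356934, 0.011956571601331234), 78.14776611328125) [0.20633827 0.9784807  0.43679067 0.3703666 ]
0.084 656 ((0.4371371269226074, 0.37111660838127136), (0.05459384620189667, 0.011072677560150623), 78.58773040771484) [0.21007101 0.9776861  0.43703786 0.37036258]
[-0.025 -0.044  0.065]
[-0.025 -0.044  0.065]
[-0.025 -0.044  0.065]
[-0.025 -0.044  0.065]
[-0.025 -0.044  0.065]
```

>>> arm_command([
  {"fingers":1,"x":0,"y":0,"z":0,"ax":0,"ay":0,"az":-2.4},
  {"fingers":1,"x":0.0098,"y":-0.019,"z":0.02,"ax":0,"ay":0,"az":0},
  {"fingers":1,"x":0.0098,"y":-0.019,"z":0.02,"ax":0,"ay":0,"az":0},
  {"fingers":1,"x":0,"y":0,"z":0.03,"ax":0,"ay":0,"az":0},
  {"fingers":1,"x":0,"y":0,"z":0.03,"ax":0,"ay":0,"az":0},
  {"fingers":1,"x":0,"y":0,"z":0,"ax":0,"ay":0,"az":0},
  {"fingers":1,"x":0,"y":0,"z":0,"ax":0,"ay":0,"az":0},
])

```text
clock: 3.05
tcp_pos: [0.4368, 0.3705, 0.1764]
orientation: [1.976, -2.438, 0.0]
contact_force: [0.6, 0.9, 0.5]
grip_width: 0.0854
gripper_force: 0.0
```

```bash
python3 - <<'E'
from h import *
o=r.get_obs(); M=R.from_rotvec(o['orientation']).as_matrix(); print(o['tcp_pos'],M.round(3),np.round(o['moment'],3)); e=np.array([.4374,.3712,.078])-o['tcp_pos']; print('tool delta',M.T@e)
E
```

```text
[0.43676852 0.3705078  0.17642181] [[-0.207 -0.978 -0.002]
 [-0.978  0.207 -0.002]
 [ 0.003  0.002 -1.   ]] [ 0.024 -0.032 -0.009]
tool delta [-0.0010805  -0.00066855  0.09841807]
```

>>> arm_command([
  {"fingers":1,"x":-0.001,"y":-0.0007,"z":0.028,"ax":0,"ay":0,"az":0},
  {"fingers":1,"x":0,"y":0,"z":0.03,"ax":0,"ay":0,"az":0},
  {"fingers":1,"x":0,"y":0,"z":0.025,"ax":0,"ay":0,"az":0},
  {"fingers":1,"x":0,"y":0,"z":0.015,"ax":0,"ay":0,"az":0},
  {"fingers":1,"x":0,"y":0,"z":0,"ax":0,"ay":0,"az":0},
  {"fingers":0,"x":0,"y":0,"z":0,"ax":0,"ay":0,"az":0},
  {"fingers":-1,"x":0,"y":0,"z":0,"ax":0,"ay":0,"az":0},
  {"fingers":-1,"x":0,"y":0,"z":0,"ax":0,"ay":0,"az":0},
  {"fingers":-1,"x":0,"y":0,"z":0,"ax":0,"ay":0,"az":0},
  {"fingers":-1,"x":0,"y":0,"z":0,"ax":0,"ay":0,"az":0},
], grip_force=60)

```text
clock: 3.88
tcp_pos: [0.4388, 0.3723, 0.0805]
orientation: [-1.978, 2.439, 0.001]
contact_force: [-12.6, 3.1, 9.6]
grip_width: 0.0256
gripper_force: 8.1
```

>>> arm_command([
  {"fingers":-1,"x":0,"y":0,"z":0,"ax":0,"ay":0,"az":0},
  {"fingers":-1,"x":0,"y":0,"z":0,"ax":0,"ay":0,"az":0},
  {"fingers":-1,"x":0,"y":0,"z":0,"ax":0,"ay":0,"az":0},
  {"fingers":-1,"x":0,"y":0,"z":0,"ax":0,"ay":0,"az":0},
])

```text
clock: 4.22
tcp_pos: [0.4381, 0.3726, 0.0809]
orientation: [-1.979, 2.439, 0.002]
contact_force: [-4.8, -0.2, 10.8]
grip_width: 0.0203
gripper_force: 58.3
```

```bash
cat > o.py <<'E'
from h import *
o=r.get_obs(); M=R.from_rotvec(o['orientation']).as_matrix()
print('t',round(float(o['clock']),2),'p',np.round(o['tcp_pos'],4),'ytool',np.degrees(np.arctan2(M[1,1],M[0,1])).round(1),'j7',round(float(o['joints'][6]),3),'F',np.round(o['contact_force'],1),'m',np.round(o['moment'],3),'w',round(float(o['grip_width']),4),o['gripper_force'],'z',M[:,2].round(3))
E
python3 o.py
```

```text
t 4.22 p [0.4381 0.3726 0.0809] ytool 168.1 j7 2.055 F [-4.8 -0.2 10.8] m [-0.226  1.027 -0.01 ] w 0.0203 58.331188559532166 z [-0.     0.001 -1.   ]
```

```bash
python3 - <<'E'
from h import *
d=snap('wrist','w4'); cv2.imwrite('pics/w4c.png',cv2.resize(d['frame'][150:,120:520,::-1],None,fx=2,fy=2,interpolation=cv2.INTER_CUBIC))
E
```

```text
(no output)
```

View pics/w4c.png

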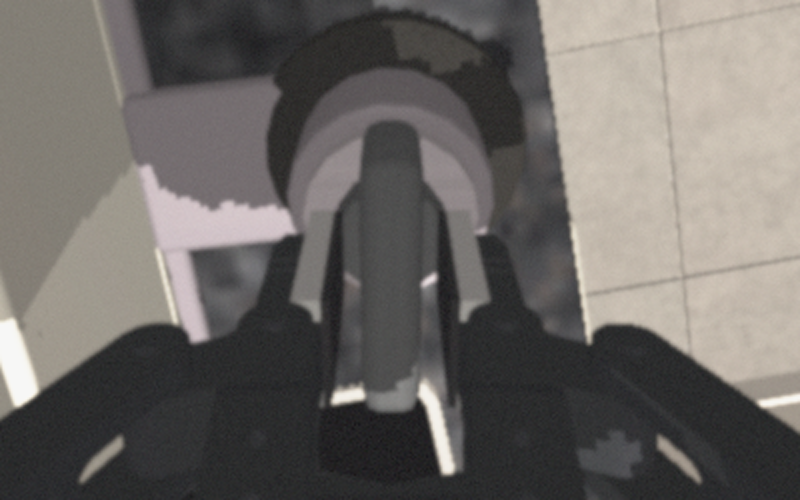

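The crop shows the fingertips holding the round hub under the wing (crop ~390,260), not the bar itself. The bar is centred and aligned, so I'll open, rise about 11 mm and grip again.

>>> arm_command([
  {"fingers":0,"x":0,"y":0,"z":0,"ax":0,"ay":0,"az":0},
  {"fingers":0,"x":0,"y":0,"z":0,"ax":0,"ay":0,"az":0},
  {"fingers":0,"x":0,"y":0,"z":-0.011,"ax":0,"ay":0,"az":0},
  {"fingers":-0.4,"x":0,"y":0,"z":0,"ax":0,"ay":0,"az":0},
  {"fingers":-1,"x":0,"y":0,"z":0,"ax":0,"ay":0,"az":0},
  {"fingers":-1,"x":0,"y":0,"z":0,"ax":0,"ay":0,"az":0},
  {"fingers":-1,"x":0,"y":0,"z":0,"ax":0,"ay":0,"az":0},
  {"fingers":-1,"x":0,"y":0,"z":0,"ax":0,"ay":0,"az":0},
  {"fingers":-1,"x":0,"y":0,"z":0,"ax":0,"ay":0,"az":0},
  {"fingers":-1,"x":0,"y":0,"z":0,"ax":0,"ay":0,"az":0},
])

```text
clock: 5.1
tcp_pos: [0.4381, 0.3723, 0.0911]
orientation: [1.98, -2.439, -0.001]
contact_force: [-3.2, -1.5, 9.5]
grip_width: 0.0105
gripper_force: 60.2
```

```bash
python3 o.py
```

```text
t 5.1 p [0.4381 0.3723 0.0911] ytool 168.1 j7 2.058 F [-3.2 -1.5  9.5] m [-0.291  0.708 -0.027] w 0.0105 60.19394516944885 z [-0.  0. -1.]
```

>>> arm_command([
  {"fingers":-1,"x":0,"y":0,"z":0,"ax":0,"ay":0,"az":6},
  {"fingers":-1,"x":0,"y":0,"z":0,"ax":0,"ay":0,"az":6},
  {"fingers":-1,"x":0,"y":0,"z":0,"ax":0,"ay":0,"az":6},
  {"fingers":-1,"x":0,"y":0,"z":0,"ax":0,"ay":0,"az":6},
  {"fingers":-1,"x":0,"y":0,"z":0,"ax":0,"ay":0,"az":6},
  {"fingers":-1,"x":0,"y":0,"z":0,"ax":0,"ay":0,"az":6},
  {"fingers":-1,"x":0,"y":0,"z":0,"ax":0,"ay":0,"az":6},
  {"fingers":-1,"x":0,"y":0,"z":0,"ax":0,"ay":0,"az":6},
])

```text
clock: 5.77
tcp_pos: [0.439, 0.3714, 0.0911]
orientation: [-0.808, 3.035, -0.0]
contact_force: [-1.0, -2.4, 7.8]
grip_width: 0.0108
gripper_force: 60.1
```

```bash
python3 o.py
```

```text
t 5.77 p [0.439  0.3714 0.0911] ytool 119.8 j7 1.361 F [-1.  -2.4  7.8] m [-0.732  0.226 -0.018] w 0.0108 60.13266384601593 z [ 0.001 -0.    -1.   ]
```

>>> arm_command([
  {"fingers":-1,"x":0,"y":0,"z":0,"ax":0,"ay":0,"az":6},
  {"fingers":-1,"x":0,"y":0,"z":0,"ax":0,"ay":0,"az":6},
  {"fingers":-1,"x":0,"y":0,"z":0,"ax":0,"ay":0,"az":6},
  {"fingers":-1,"x":0,"y":0,"z":0,"ax":0,"ay":0,"az":6},
  {"fingers":-1,"x":0,"y":0,"z":0,"ax":0,"ay":0,"az":6},
  {"fingers":-1,"x":0,"y":0,"z":0,"ax":0,"ay":0,"az":6},
  {"fingers":-1,"x":0,"y":0,"z":0,"ax":0,"ay":0,"az":6},
  {"fingers":-1,"x":0,"y":0,"z":0,"ax":0,"ay":0,"az":6},
  {"fingers":-1,"x":0,"y":0,"z":0,"ax":0,"ay":0,"az":6},
  {"fingers":-1,"x":0,"y":0,"z":0,"ax":0,"ay":0,"az":6},
])

```text
clock: 6.6
tcp_pos: [0.4389, 0.37, 0.091]
orientation: [-0.82, -3.033, 0.003]
contact_force: [-2.3, -5.4, 12.1]
grip_width: 0.0105
gripper_force: 60.6
```

>>> arm_command([
  {"fingers":-1,"x":0,"y":0,"z":0,"ax":0,"ay":0,"az":6},
  {"fingers":-1,"x":0,"y":0,"z":0,"ax":0,"ay":0,"az":6},
  {"fingers":-1,"x":0,"y":0,"z":0,"ax":0,"ay":0,"az":6},
  {"fingers":-1,"x":0,"y":0,"z":0,"ax":0,"ay":0,"az":6},
  {"fingers":-1,"x":0,"y":0,"z":0,"ax":0,"ay":0,"az":6},
  {"fingers":-1,"x":0,"y":0,"z":0,"ax":0,"ay":0,"az":6},
  {"fingers":-1,"x":0,"y":0,"z":0,"ax":0,"ay":0,"az":6},
  {"fingers":-1,"x":0,"y":0,"z":0,"ax":0,"ay":0,"az":6},
])

```text
clock: 7.27
tcp_pos: [0.438, 0.3693, 0.091]
orientation: [-1.982, -2.437, 0.006]
contact_force: [-4.9, -7.8, 15.3]
grip_width: 0.0103
gripper_force: 61.2
```

```bash
python3 o.py
```

```text
t 7.27 p [0.438  0.3693 0.091 ] ytool 11.7 j7 -0.155 F [-4.9 -7.8 15.3] m [-1.839  1.373  0.11 ] w 0.0103 61.165770292282104 z [-0.003 -0.003 -1.   ]
```

>>> arm_command([
  {"fingers":-1,"x":-0.0019,"y":-0.0018,"z":-0.003,"ax":0,"ay":0,"az":0},
  {"fingers":-1,"x":0,"y":0,"z":0,"ax":0,"ay":0,"az":6},
  {"fingers":-1,"x":0,"y":0,"z":0,"ax":0,"ay":0,"az":6},
])

```text
clock: 7.52
tcp_pos: [0.4371, 0.369, 0.0915]
orientation: [2.222, 2.218, -0.001]
contact_force: [5.6, 2.5, -19.6]
grip_width: 0.0097
gripper_force: 62.8
```

```bash
python3 o.py
```

```text
t 7.52 p [0.4371 0.369  0.0915] ytool -0.1 j7 -0.321 F [  5.6   2.5 -19.6] m [ 0.42  -1.226  0.076] w 0.0097 62.759801745414734 z [ 0.001 -0.002 -1.   ]
```

>>> arm_command([
  {"fingers":-1,"x":0.0003,"y":0.0006,"z":0.0016,"ax":0,"ay":0,"az":0},
  {"fingers":-1,"x":0,"y":0,"z":0,"ax":0,"ay":0,"az":5},
  {"fingers":-1,"x":0,"y":0,"z":0,"ax":0,"ay":0,"az":5},
])

```text
clock: 7.77
tcp_pos: [0.4372, 0.3691, 0.0913]
orientation: [-2.406, -2.02, 0.003]
contact_force: [-1.0, -0.7, -1.5]
grip_width: 0.0103
gripper_force: 65.0
```

```bash
python3 o.py
```

```text
t 7.77 p [0.4372 0.3691 0.0913] ytool -10.0 j7 -0.454 F [-1.  -0.7 -1.5] m [-0.374  0.247  0.063] w 0.0103 65.01196146011353 z [-0.002 -0.001 -1.   ]
```

>>> arm_command([
  {"fingers":-1,"x":0,"y":0,"z":0,"ax":0,"ay":0,"az":5},
  {"fingers":-1,"x":0,"y":0,"z":0,"ax":0,"ay":0,"az":5},
])

```text
clock: 7.93
tcp_pos: [0.4369, 0.3692, 0.0913]
orientation: [-2.573, -1.802, 0.004]
contact_force: [-1.5, -1.6, -0.9]
grip_width: 0.0103
gripper_force: 65.2
```

```bash
python3 o.py
```

```text
t 7.93 p [0.4369 0.3692 0.0913] ytool -20.0 j7 -0.592 F [-1.5 -1.6 -0.9] m [-0.337  0.402  0.003] w 0.0103 65.17901301383972 z [-0.002 -0.001 -1.   ]
```

>>> arm_command([
  {"fingers":-1,"x":0,"y":0,"z":0,"ax":0,"ay":0,"az":5},
  {"fingers":-1,"x":0,"y":0,"z":0,"ax":0,"ay":0,"az":5},
])

```text
clock: 8.1
tcp_pos: [0.4367, 0.3693, 0.0912]
orientation: [-2.72, -1.571, 0.004]
contact_force: [-2.7, -1.3, -0.9]
grip_width: 0.01
gripper_force: 65.3
```

```bash
python3 o.py
```

```text
t 8.1 p [0.4367 0.3693 0.0912] ytool -30.0 j7 -0.73 F [-2.7 -1.3 -0.9] m [-0.289  0.542  0.04 ] w 0.01 65.26255130767822 z [-0.002 -0.001 -1.   ]
```

>>> arm_command([
  {"fingers":-1,"x":0,"y":0,"z":0,"ax":0,"ay":0,"az":5},
  {"fingers":-1,"x":0,"y":0,"z":0,"ax":0,"ay":0,"az":5},
])

```text
clock: 8.27
tcp_pos: [0.4365, 0.3695, 0.0913]
orientation: [-2.846, -1.329, 0.004]
contact_force: [-2.3, -0.8, 0.9]
grip_width: 0.0104
gripper_force: 65.3
```

```bash
python3 o.py
```

```text
t 8.27 p [0.4365 0.3695 0.0913] ytool -40.0 j7 -0.869 F [-2.3 -0.8  0.9] m [-0.224  0.614  0.006] w 0.0104 65.33257842063904 z [-0.003 -0.001 -1.   ]
```

208° so far and the torque is still low, so it isn't tight yet.

>>> arm_command([
  {"fingers":-1,"x":0,"y":0,"z":0,"ax":0,"ay":0,"az":5},
  {"fingers":-1,"x":0,"y":0,"z":0,"ax":0,"ay":0,"az":5},
])

```text
clock: 8.43
tcp_pos: [0.4364, 0.3697, 0.0912]
orientation: [-2.951, -1.075, 0.005]
contact_force: [-2.9, -1.4, 0.6]
grip_width: 0.0098
gripper_force: 65.4
```

```bash
python3 o.py
```

```text
t 8.43 p [0.4364 0.3697 0.0912] ytool -50.0 j7 -1.008 F [-2.9 -1.4  0.6] m [-0.149  0.709  0.013] w 0.0098 65.39054274559021 z [-0.003 -0.001 -1.   ]
```

>>> arm_command([
  {"fingers":-1,"x":0,"y":0,"z":0,"ax":0,"ay":0,"az":5},
  {"fingers":-1,"x":0,"y":0,"z":0,"ax":0,"ay":0,"az":5},
])

```text
clock: 8.6
tcp_pos: [0.4363, 0.3699, 0.0912]
orientation: [-3.034, -0.815, 0.005]
contact_force: [-3.7, 0.3, 0.0]
grip_width: 0.0097
gripper_force: 65.4
```

```bash
python3 o.py
```

```text
t 8.6 p [0.4363 0.3699 0.0912] ytool -59.9 j7 -1.148 F [-3.7  0.3  0. ] m [0.012 0.809 0.075] w 0.0097 65.43443441390991 z [-0.003 -0.    -1.   ]
```

>>> arm_command([
  {"fingers":-1,"x":0,"y":0,"z":0,"ax":0,"ay":0,"az":5},
  {"fingers":-1,"x":0,"y":0,"z":0,"ax":0,"ay":0,"az":5},
])

```text
clock: 8.77
tcp_pos: [0.4362, 0.3702, 0.0912]
orientation: [-3.093, -0.547, 0.006]
contact_force: [-2.8, 0.3, 1.7]
grip_width: 0.0105
gripper_force: 65.5
```

```bash
python3 o.py
```

```text
t 8.77 p [0.4362 0.3702 0.0912] ytool -69.9 j7 -1.288 F [-2.8  0.3  1.7] m [0.085 0.825 0.044] w 0.0105 65.46489715576172 z [-0.004  0.    -1.   ]
```

>>> arm_command([
  {"fingers":-1,"x":0,"y":0,"z":0,"ax":0,"ay":0,"az":4},
])

```text
clock: 8.85
tcp_pos: [0.4361, 0.3703, 0.0912]
orientation: [-3.11, -0.439, 0.006]
contact_force: [-4.5, 1.3, 1.1]
grip_width: 0.0103
gripper_force: 65.5
```

```bash
python3 o.py
```

```text
t 8.85 p [0.4361 0.3703 0.0912] ytool -73.9 j7 -1.345 F [-4.5  1.3  1.1] m [0.132 0.867 0.035] w 0.0103 65.53256034851074 z [-0.004  0.    -1.   ]
```

>>> arm_command([
  {"fingers":-1,"x":0,"y":0,"z":0,"ax":0,"ay":0,"az":4},
  {"fingers":-1,"x":0,"y":0,"z":0,"ax":0,"ay":0,"az":4},
])

```text
clock: 9.02
tcp_pos: [0.4361, 0.3705, 0.0912]
orientation: [-3.133, -0.223, 0.006]
contact_force: [-4.1, -0.7, 0.8]
grip_width: 0.0105
gripper_force: 65.5
```

```bash
python3 o.py
```

```text
t 9.02 p [0.4361 0.3705 0.0912] ytool -81.8 j7 -1.458 F [-4.1 -0.7  0.8] m [0.2   0.839 0.204] w 0.0105 65.505291223526 z [-0.004  0.    -1.   ]
```

>>> arm_command([
  {"fingers":-1,"x":0,"y":0,"z":0,"ax":0,"ay":0,"az":4},
  {"fingers":-1,"x":0,"y":0,"z":0,"ax":0,"ay":0,"az":4},
])

```text
clock: 9.18
tcp_pos: [0.4361, 0.3707, 0.0912]
orientation: [-3.141, -0.004, 0.006]
contact_force: [-3.6, 1.9, 1.4]
grip_width: 0.01
gripper_force: 65.5
```

```bash
python3 o.py
```

```text
t 9.18 p [0.4361 0.3707 0.0912] ytool -89.8 j7 -1.573 F [-3.6  1.9  1.4] m [0.338 0.852 0.156] w 0.01 65.50150036811829 z [-0.004  0.001 -1.   ]
```

The clutch is slipping: Mz is steady at 0.16–0.20 and the slip is roughly 10–15°. I stop here, open and rise.

>>> arm_command([
  {"fingers":0.2,"x":0,"y":0,"z":0,"ax":0,"ay":0,"az":0},
  {"fingers":0.2,"x":0,"y":0,"z":0,"ax":0,"ay":0,"az":0},
  {"fingers":0.2,"x":0,"y":0,"z":0,"ax":0,"ay":0,"az":0},
  {"fingers":0.2,"x":0,"y":0,"z":-0.035,"ax":0,"ay":0,"az":0},
  {"fingers":0.2,"x":0,"y":0,"z":-0.04,"ax":0,"ay":0,"az":0},
  {"fingers":0.2,"x":0,"y":0,"z":-0.04,"ax":0,"ay":0,"az":0},
  {"fingers":0.2,"x":0,"y":0,"z":-0.04,"ax":0,"ay":0,"az":0},
  {"fingers":0.2,"x":0,"y":0,"z":-0.04,"ax":0,"ay":0,"az":0},
  {"fingers":0.2,"x":0,"y":0,"z":0,"ax":0,"ay":0,"az":0},
])

```text
clock: 9.93
tcp_pos: [0.4417, 0.3702, 0.2941]
orientation: [-3.135, -0.005, -0.014]
contact_force: [0.9, 0.3, 0.5]
grip_width: 0.0513
gripper_force: 0.0
```

```bash
echo "print(np.round(o['joints'],2))" >> o.py; python3 o.py; python3 w.py w5; python3 - <<'E'
from h import *
d=load('w5');P=cloud(d)
m=(P[...,0]>.38)&(P[...,0]<.49)&(P[...,1]>.3)&(P[...,1]<.45)&(P[...,2]<.095)&(P[...,2]>.083)
q=P[m]; print(len(q),cv2.minAreaRect(q[:,:2].astype(np.float32)))
E
```

```text
t 9.93 p [0.4417 0.3702 0.2941] ytool -89.8 j7 -1.752 F [0.9 0.3 0.5] m [ 0.025 -0.075  0.   ] w 0.0513 0.0 z [ 0.009  0.007 -1.   ]
[-1.71  0.61  1.35  1.8  -0.63  1.24 -1.75]
[-1.709  0.608  1.344  1.809 -0.632  1.24  -1.751] [0.4401679  0.37025287 0.29075324] [-0.01   0.035  0.003]
[[ 1.     0.004  0.005]
 [ 0.004 -1.     0.005]
 [ 0.005 -0.005 -1.   ]]
913
[0.43928161 0.37130066 0.07970911] [0.4090829  0.35888179 0.06033739] [0.46520757 0.38315899 0.08756361]
wing ((0.437126100063324, 0.37103480100631714), (0.05613091588020325, 0.024253837764263153), 0.6329231262207031)
caddy ((0.529934823513031, 0.34321174025535583), (0.18615567684173584, 0.04203709587454796), 85.05126953125) 0.0830163248765831 3930
635 ((0.43721678853034973, 0.3711893558502197), (0.011221608147025108, 0.05501380190253258), 89.70376586914062)
```

The wing measures −0.3° now, about 258° in all, so the slip is small and the screw is done. Next I go over the board and turn to ytool≈0.

>>> arm_command([
  {"fingers":0.2,"x":0.003,"y":0.039,"z":-0.003,"ax":0,"ay":0,"az":0},
  {"fingers":0.2,"x":0.003,"y":0.039,"z":-0.003,"ax":0,"ay":0,"az":0},
  {"fingers":0.2,"x":0.003,"y":0.039,"z":-0.003,"ax":0,"ay":0,"az":0},
  {"fingers":0.2,"x":0.003,"y":0.039,"z":-0.003,"ax":0,"ay":0,"az":0},
  {"fingers":0.2,"x":0.003,"y":0.039,"z":-0.003,"ax":0,"ay":0,"az":0},
  {"fingers":0.2,"x":0.003,"y":0.039,"z":-0.003,"ax":0,"ay":0,"az":0},
  {"fingers":0.2,"x":0.003,"y":0.039,"z":-0.003,"ax":0,"ay":0,"az":0},
  {"fingers":0.2,"x":0.003,"y":0.039,"z":-0.003,"ax":0,"ay":0,"az":0},
  {"fingers":0.2,"x":0.003,"y":0.039,"z":-0.003,"ax":0,"ay":0,"az":0},
  {"fingers":0.2,"x":0.003,"y":0.039,"z":-0.003,"ax":0,"ay":0,"az":0},
])

```text
clock: 10.82
tcp_pos: [0.4677, -0.0218, 0.3162]
orientation: [-3.139, -0.007, 0.0]
contact_force: [0.9, 0.6, 0.1]
grip_width: 0.0514
gripper_force: 0.0
```

>>> arm_command([
  {"fingers":0.2,"x":0,"y":0,"z":0,"ax":0,"ay":0,"az":-7},
  {"fingers":0.2,"x":0,"y":0,"z":0,"ax":0,"ay":0,"az":-7},
  {"fingers":0.2,"x":0,"y":0,"z":0,"ax":0,"ay":0,"az":-7},
  {"fingers":0.2,"x":0,"y":0,"z":0,"ax":0,"ay":0,"az":-7},
  {"fingers":0.2,"x":0,"y":0,"z":0,"ax":0,"ay":0,"az":-7},
  {"fingers":0.2,"x":0,"y":0,"z":0,"ax":0,"ay":0,"az":-7},
  {"fingers":0.2,"x":0,"y":0,"z":0,"ax":0,"ay":0,"az":-7},
  {"fingers":0.2,"x":0,"y":0,"z":0,"ax":0,"ay":0,"az":-7},
  {"fingers":0.2,"x":0,"y":0,"z":0,"ax":0,"ay":0,"az":-7},
  {"fingers":0.2,"x":0,"y":0,"z":0,"ax":0,"ay":0,"az":-7},
])

```text
clock: 11.65
tcp_pos: [0.4679, -0.0202, 0.3159]
orientation: [-2.564, -1.814, 0.001]
contact_force: [-0.2, 0.7, -0.4]
grip_width: 0.0515
gripper_force: 0.0
```

>>> arm_command([
  {"fingers":0.2,"x":0,"y":0,"z":0,"ax":0,"ay":0,"az":-7},
  {"fingers":0.2,"x":0,"y":0,"z":0,"ax":0,"ay":0,"az":-7},
  {"fingers":0.2,"x":0,"y":0,"z":0,"ax":0,"ay":0,"az":-6},
  {"fingers":0.2,"x":0,"y":0,"z":0,"ax":0,"ay":0,"az":0},
  {"fingers":0.2,"x":0,"y":0,"z":0,"ax":0,"ay":0,"az":0},
])

```text
clock: 12.07
tcp_pos: [0.4681, -0.0202, 0.3162]
orientation: [-2.222, -2.221, 0.001]
contact_force: [0.2, -0.5, 0.1]
grip_width: 0.0508
gripper_force: 0.0
```

```bash
python3 o.py; python3 - <<'E'
from h import *
d=snap('wrist','w6');P=cloud(d)
cv2.imwrite('pics/w6.png',d['frame'][:,:,::-1])
print(P[200,320],P[60,320],P[200,60],P[200,580])
m=(P[...,2]>0.0225)&(P[...,2]<0.05)&(P[...,1]>-0.5)&(P[...,1]<0.22)&(P[...,0]>0.3)&(P[...,0]<0.7)
n,l,s,ce=cv2.connectedComponentsWithStats(m.astype(np.uint8))
for i in range(1,n):
    if s[i,4]>300:
        q=P[l==i]; print(i,s[i],cv2.minAreaRect(q[:,:2].astype(np.float32)),q.min(0).round(3),q.max(0).round(3))
E
```

```text
t 12.07 p [ 0.4681 -0.0202  0.3162] ytool -0.0 j7 0.013 F [ 0.2 -0.5  0.1] m [-0.001 -0.007 -0.035] w 0.0508 0.0 z [-0.001 -0.    -1.   ]
[-1.12  0.06  1.1   1.99 -0.06  1.12  0.01]
[ 0.47443225 -0.07555319  0.01768414] [0.47362795 0.08481468 0.01784594] [ 0.14160248 -0.08142263  0.00015696] [ 0.83351053 -0.09193388 -0.03364002]
1 [ 277    0   38  155 3103] ((0.4485521912574768, 0.06224316358566284), (0.03679898381233215, 0.15942955017089844), 0.13488823175430298) [ 0.43  -0.017  0.023] [0.467 0.142 0.04 ]
2 [ 357    0   37  168 4052] ((0.5359422564506531, 0.05430268868803978), (0.1738923192024231, 0.036137379705905914), 89.8502426147461) [ 0.518 -0.033  0.023] [0.554 0.141 0.041]
3 [ 430   54   46   51 1821] ((0.6123525500297546, 0.06381072103977203), (0.04901594668626785, 0.03984544053673744), 82.13500213623047) [0.592 0.04  0.023] [0.633 0.089 0.05 ]
10 [ 289  210   28  131 2214] ((0.45368918776512146, -0.18108098208904266), (0.1920350342988968, 0.03592505678534508), 87.5876235961914) [ 0.432 -0.278  0.023] [ 0.47  -0.085  0.04 ]
```

View pics/w6.png

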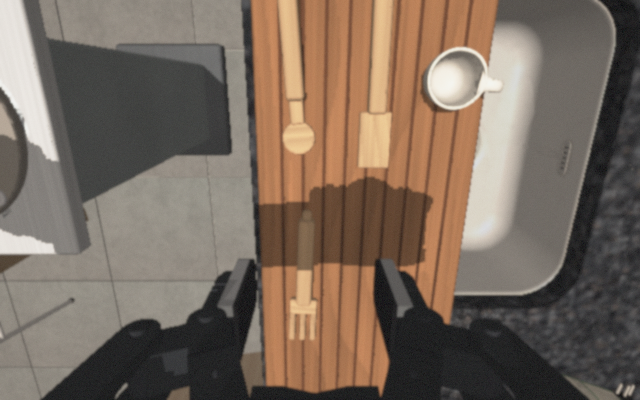

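Three utensils are visible: spoon head (298,138), spatula blade (375,140) and fork (303,270). Their handles run along ±y. I'll fit the handle axes from their top faces.

```bash
cat > hf.py <<'E'
from h import *
import sys
def fit(P,x0,x1,y0,y1):
    m=(P[...,2]>0.0345)&(P[...,2]<0.045)&(P[...,1]>y0)&(P[...,1]<y1)&(P[...,0]>x0)&(P[...,0]<x1)
    q=P[m][:,:2].astype(np.float32); print(len(q), cv2.minAreaRect(q)); a=np.polyfit(q[:,1],q[:,0],1); print('x = %.4f + %.4f y'%(a[1],a[0]), 'y',q[:,1].min(),q[:,1].max())
if __name__=='__main__':
    P=cloud(load('w6'))
    fit(P,.42,.48,-.02,.2);fit(P,.5,.57,-.03,.2);fit(P,.42,.49,-.2,-.08)
E
python3 hf.py
```

```text
1870 ((0.44306692481040955, 0.09141294658184052), (0.01989121548831463, 0.09670960158109665), 3.858497142791748)
x = 0.4491 + -0.0650 y y 0.04354981 0.13940983
2106 ((0.5359676480293274, 0.0842721164226532), (0.11088459938764572, 0.01996958814561367), 89.80915069580078)
x = 0.5353 + 0.0037 y y 0.028848816 0.13968138
1156 ((0.4553529918193817, -0.14574813842773438), (0.10870371758937836, 0.01964239403605461), 87.7336196899414)
x = 0.4614 + 0.0413 y y -0.19992933 -0.091391824
```

>>> arm_command([
  {"fingers":0.1,"x":0.0122,"y":0.0135,"z":0.031,"ax":0,"ay":0,"az":0},
  {"fingers":0.1,"x":0.0122,"y":0.0135,"z":0.031,"ax":0,"ay":0,"az":0},
  {"fingers":0.1,"x":0.0122,"y":0.0135,"z":0.031,"ax":0,"ay":0,"az":0},
  {"fingers":0.1,"x":0.0122,"y":0.0135,"z":0.031,"ax":0,"ay":0,"az":0},
  {"fingers":0.1,"x":0.0122,"y":0.0135,"z":0.031,"ax":0,"ay":0,"az":0},
  {"fingers":0.1,"x":0,"y":0,"z":0,"ax":0,"ay":6.25,"az":0},
  {"fingers":0.1,"x":0,"y":0,"z":0,"ax":0,"ay":6.25,"az":0},
  {"fingers":0.1,"x":0,"y":0,"z":0,"ax":0,"ay":6.25,"az":0},
  {"fingers":0.1,"x":0,"y":0,"z":0,"ax":0,"ay":6.25,"az":0},
  {"fingers":0.1,"x":0,"y":0,"z":0,"ax":0,"ay":0,"az":0},
], grip_force=50)

```text
clock: 12.95
tcp_pos: [0.5357, 0.0349, 0.1608]
orientation: [-1.99, -1.969, -0.441]
contact_force: [-0.2, -1.6, -0.6]
grip_width: 0.0471
gripper_force: 0.0
```

```bash
cat > go.py <<'E'
# go.py x y z : tool-axis delta to a world target
from h import *
import sys
exec(open('o.py').read().replace('from h import *',''))
t=np.array([float(a) for a in sys.argv[1:4]]); print('delta',(M.T@(t-o['tcp_pos'])).round(4)); print(M.round(3).tolist())
E
python3 go.py .5355 .041 .042
```

```text
t 12.95 p [0.5357 0.0349 0.1608] ytool -0.6 j7 0.73 F [-0.2 -1.6 -0.6] m [-0.508 -0.003  0.066] w 0.0471 0.0 z [ 0.003  0.424 -0.906]
[-0.44  0.48  0.64  2.01 -0.87  1.03  0.73]
delta [-0.0448  0.      0.1101]
[[0.01, 1.0, 0.003], [0.906, -0.01, 0.424], [0.424, -0.002, -0.906]]
```

>>> arm_command([
  {"fingers":0.1,"x":-0.0112,"y":0,"z":0.0275,"ax":0,"ay":0,"az":0},
  {"fingers":0.1,"x":-0.0112,"y":0,"z":0.0275,"ax":0,"ay":0,"az":0},
  {"fingers":0.1,"x":-0.0112,"y":0,"z":0.0275,"ax":0,"ay":0,"az":0},
  {"fingers":0.1,"x":-0.0112,"y":0,"z":0.0275,"ax":0,"ay":0,"az":0},
  {"fingers":0.1,"x":0,"y":0,"z":0,"ax":0,"ay":0,"az":0},
  {"fingers":-1,"x":0,"y":0,"z":0,"ax":0,"ay":0,"az":0},
  {"fingers":-1,"x":0,"y":0,"z":0,"ax":0,"ay":0,"az":0},
  {"fingers":-1,"x":0,"y":0,"z":0,"ax":0,"ay":0,"az":0},
  {"fingers":-1,"x":0,"y":0,"z":0,"ax":0,"ay":0,"az":0},
  {"fingers":-1,"x":0,"y":0,"z":0,"ax":0,"ay":0,"az":0},
])

```text
clock: 13.78
tcp_pos: [0.537, 0.0469, 0.0447]
orientation: [-1.978, -1.983, -0.442]
contact_force: [-0.7, -1.4, 6.4]
grip_width: 0.0184
gripper_force: 52.4
```

```bash
python3 go.py .5355 .041 .042
```

```text
t 13.78 p [0.537  0.0469 0.0447] ytool 0.1 j7 0.951 F [-0.7 -1.4  6.4] m [-0.167  0.098  0.063] w 0.0184 52.427435517311096 z [ 0.002  0.423 -0.906]
[-0.35  0.67  0.51  2.05 -1.08  0.88  0.95]
delta [-0.0065 -0.0015 -0.0001]
[[-0.003, 1.0, 0.002], [0.906, 0.002, 0.423], [0.423, 0.003, -0.906]]
```

>>> arm_command([
  {"fingers":-1,"x":0.017,"y":0,"z":-0.0363,"ax":0,"ay":0,"az":0},
  {"fingers":-1,"x":0.017,"y":0,"z":-0.0363,"ax":0,"ay":0,"az":0},
  {"fingers":-1,"x":0.017,"y":0,"z":-0.0363,"ax":0,"ay":0,"az":0},
  {"fingers":-1,"x":0.017,"y":0,"z":-0.0363,"ax":0,"ay":0,"az":0},
  {"fingers":-1,"x":0.017,"y":0,"z":-0.0363,"ax":0,"ay":0,"az":0},
  {"fingers":-1,"x":0,"y":0,"z":0,"ax":0,"ay":-6,"az":0},
  {"fingers":-1,"x":0,"y":0,"z":0,"ax":0,"ay":-6,"az":0},
  {"fingers":-1,"x":0,"y":0,"z":0,"ax":0,"ay":-6,"az":0},
  {"fingers":-1,"x":0,"y":0,"z":0,"ax":0,"ay":-6,"az":0},
  {"fingers":-1,"x":0,"y":0,"z":0,"ax":0,"ay":-6,"az":0},
])

```text
clock: 14.62
tcp_pos: [0.5363, 0.047, 0.245]
orientation: [2.173, 2.175, -0.094]
contact_force: [0.4, 0.1, -1.6]
grip_width: 0.0187
gripper_force: 51.6
```

>>> arm_command([
  {"fingers":-1,"x":0,"y":0,"z":0,"ax":0,"ay":-6,"az":0},
  {"fingers":-1,"x":0,"y":0,"z":0,"ax":0,"ay":-6,"az":0},
  {"fingers":-1,"x":0,"y":0,"z":0,"ax":0,"ay":-6,"az":0},
  {"fingers":-1,"x":0,"y":0,"z":0,"ax":0,"ay":-6,"az":0},
  {"fingers":-1,"x":0,"y":0,"z":0,"ax":0,"ay":-6,"az":0},
  {"fingers":-1,"x":0,"y":0,"z":0,"ax":0,"ay":-6,"az":0},
  {"fingers":-1,"x":0,"y":0,"z":0,"ax":0,"ay":-6,"az":0},
  {"fingers":-1,"x":0,"y":0,"z":0,"ax":0,"ay":-6,"az":0},
  {"fingers":-1,"x":0,"y":0,"z":0,"ax":0,"ay":-6,"az":0},
  {"fingers":-1,"x":0,"y":0,"z":0,"ax":0,"ay":-6,"az":0},
])

```text
clock: 15.45
tcp_pos: [0.5364, 0.0486, 0.2438]
orientation: [1.518, 1.522, -0.968]
contact_force: [-0.7, -0.4, -0.8]
grip_width: 0.0181
gripper_force: 51.7
```

```bash
python3 go.py .53 .27 .25
```

```text
t 15.45 p [0.5364 0.0486 0.2438] ytool 0.2 j7 -0.464 F [-0.7 -0.4 -0.8] m [1.123 0.007 0.014] w 0.0181 51.66237652301788 z [ 0.004 -0.908 -0.42 ]
[-1.34  0.95  1.08  1.85  0.27  1.19 -0.46]
delta [ 0.0873 -0.0055 -0.2036]
[[-0.0, 1.0, 0.004], [0.42, 0.004, -0.908], [-0.908, 0.002, -0.42]]
```

```bash
cat > place.py <<'E'
# place.py utensil pocket_x tipz : tool-axis turn (deg) and shift to bring handle tip over pocket, upright
from h import *
import sys,json
D=json.load(open('held.json'))
o=r.get_obs(); M=R.from_rotvec(o['orientation']).as_matrix(); p=np.array(o['tcp_pos'])
Mp=R.from_rotvec(D['rv']).as_matrix(); tp=np.array(D['p'])
u=np.array([np.cos(D['a']),np.sin(D['a']),0]); U=np.stack([u,np.cross([0,0,1],u),[0,0,1]],1)
tip=np.array([*D['o'],.028])+.112*u
Ut=Mp.T@U; tipt=Mp.T@(tip-tp)
c=np.radians(85.0); cx=np.array([np.cos(c),np.sin(c),0]); cc=np.array([.530,.3432,0])
Uw=np.stack([[0,0,-1],np.cross(cx,[0,0,-1]),cx],1)
Rt=Uw@Ut.T
print('joints',np.round(o['joints'],2),'w',o['grip_width'],'F',np.round(o['contact_force'],1))
print('tip now',(p+M@tipt).round(4),'handle dir',(M@Ut)[:,0].round(3))
px,tz=map(float,sys.argv[1:3]); goal=cc+cx*px+[0,0,tz]
print('turn tool deg',np.degrees(R.from_matrix(M.T@Rt).as_rotvec()).round(2))
print('shift (turned tool axes)',(Rt.T@(goal-Rt@tipt-p)).round(4),' shift now axes',(M.T@(goal-p-M@tipt)).round(4))
E
cat > held.json <<'E'
{"rv":[-1.978,-1.983,-0.442],"p":[0.537,0.0469,0.0447],"a":1.567,"o":[0.537,0.047]}
E
python3 place.py -0.072 0.13
```

```text
joints [-1.34  0.95  1.08  1.85  0.27  1.19 -0.46] w 0.018059550600047936 F [-0.7 -0.4 -0.8]
tip now [0.5373 0.0315 0.1317] handle dir [ 0.007 -0.004 -1.   ]
turn tool deg [4.78 0.22 1.75]
shift (turned tool axes) [ 0.1023 -0.0314 -0.2146]  shift now axes [ 0.1023 -0.0126 -0.2171]
```

>>> arm_command([
  {"fingers":-1,"x":0,"y":0,"z":0,"ax":4.8,"ay":0.2,"az":1.8},
  {"fingers":-1,"x":0.017,"y":-0.0052,"z":-0.0358,"ax":0,"ay":0,"az":0},
  {"fingers":-1,"x":0.017,"y":-0.0052,"z":-0.0358,"ax":0,"ay":0,"az":0},
  {"fingers":-1,"x":0.017,"y":-0.0052,"z":-0.0358,"ax":0,"ay":0,"az":0},
  {"fingers":-1,"x":0.017,"y":-0.0052,"z":-0.0358,"ax":0,"ay":0,"az":0},
  {"fingers":-1,"x":0.017,"y":-0.0052,"z":-0.0358,"ax":0,"ay":0,"az":0},
  {"fingers":-1,"x":0.017,"y":-0.0052,"z":-0.0358,"ax":0,"ay":0,"az":0},
  {"fingers":-1,"x":0,"y":0,"z":0,"ax":0,"ay":0,"az":0},
  {"fingers":-1,"x":0,"y":0,"z":0,"ax":0,"ay":0,"az":0},
])

```text
clock: 16.2
tcp_pos: [0.5256, 0.2901, 0.2421]
orientation: [1.598, 1.479, -1.019]
contact_force: [0.2, -1.0, -1.4]
grip_width: 0.0189
gripper_force: 51.8
```

```bash
python3 place.py -0.072 0.10; python3 - <<'E'
from h import *
d=snap('side','s2');P=cloud(d)
cv2.imwrite('pics/s2c.png',cv2.resize(d['frame'][60:220,220:380,::-1],None,fx=3.5,fy=3.5,interpolation=cv2.INTER_CUBIC))
d=snap('wrist','w7')
E
```

```text
joints [-1.39  1.09  0.99  1.4   0.08  1.69 -0.52] w 0.018890832106168435 F [ 0.2 -1.  -1.4]
tip now [0.5241 0.274  0.1299] handle dir [-0.001  0.005 -1.   ]
turn tool deg [ 0.12 -0.26  0.14]
shift (turned tool axes) [ 0.0263 -0.      0.0145]  shift now axes [0.026  0.0001 0.0151]
```

View pics/s2c.png

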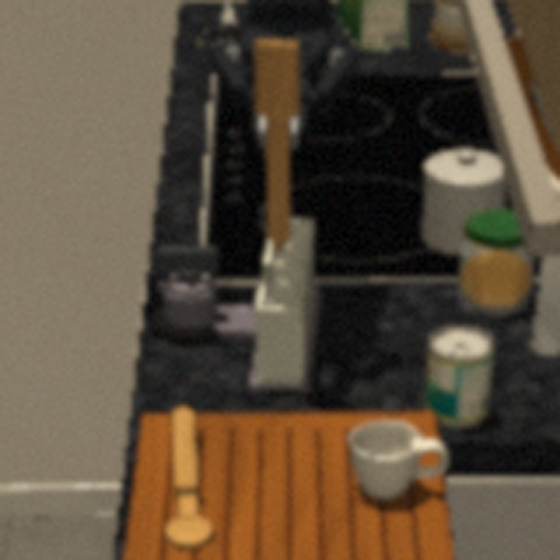

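Side crop: the spatula is upright, tip at crop (282,245) just over the nearest pocket at (275,262). I'll check the handle's position by depth.

```bash
cat > chk.py <<'E'
from h import *
import sys
P=cloud(load(sys.argv[1])); x0,x1,y0,y1=map(float,sys.argv[2:6])
for lo in (.115,.14,.16,.18,.20,.22,.24):
    m=(P[...,2]>lo)&(P[...,2]<lo+.02)&(P[...,0]>x0)&(P[...,0]<x1)&(P[...,1]>y0)&(P[...,1]<y1)
    if m.sum()>5: q=P[m]; print(lo,m.sum(),'x',np.percentile(q[:,0],[5,50,95]).round(4),'y',np.percentile(q[:,1],[5,50]).round(4))
E
python3 chk.py s2 .49 .57 .24 .33
```

```text
0.14 33 x [0.5178 0.5269 0.5364] y [0.2621 0.2673]
0.16 39 x [0.518  0.5272 0.5365] y [0.2584 0.2649]
0.18 39 x [0.5182 0.5272 0.5334] y [0.2605 0.2653]
0.2 36 x [0.5186 0.5261 0.5336] y [0.2586 0.2643]
0.22 64 x [0.5101 0.5249 0.543 ] y [0.2607 0.2667]
0.24 146 x [0.4953 0.531  0.5648] y [0.2627 0.2816]
```

>>> arm_command([
  {"fingers":-1,"x":0.0132,"y":-0.0015,"z":0.0072,"ax":0,"ay":0,"az":0},
  {"fingers":-1,"x":0.0131,"y":0,"z":0.0073,"ax":0,"ay":0,"az":0},
  {"fingers":-1,"x":0.014,"y":0,"z":0.0065,"ax":0,"ay":0,"az":0},
  {"fingers":-1,"x":0.014,"y":0,"z":0.0065,"ax":0,"ay":0,"az":0},
  {"fingers":-1,"x":0,"y":0,"z":0,"ax":0,"ay":0,"az":0},
])

```text
clock: 16.72
tcp_pos: [0.522, 0.2846, 0.1773]
orientation: [1.599, 1.475, -1.031]
contact_force: [-1.2, -0.3, -1.0]
grip_width: 0.0184
gripper_force: 51.7
```

```bash
python3 place.py -0.072 0.018
```

```text
joints [-1.38  1.16  0.95  1.43  0.03  1.63 -0.56] w 0.018380936472543297 F [-1.2 -0.3 -1. ]
tip now [0.5197 0.268  0.0652] handle dir [-0.006  0.    -1.   ]
turn tool deg [-0.33  0.02  0.25]
shift (turned tool axes) [0.0443 0.0032 0.0165]  shift now axes [0.0443 0.0042 0.0164]
```

>>> arm_command([
  {"fingers":-1,"x":0.0147,"y":0.0025,"z":0.0055,"ax":0,"ay":0,"az":0},
  {"fingers":-1,"x":0.0148,"y":0,"z":0.0055,"ax":0,"ay":0,"az":0},
  {"fingers":-1,"x":0.0148,"y":0,"z":0.0054,"ax":0,"ay":0,"az":0},
  {"fingers":-1,"x":0,"y":0,"z":0,"ax":0,"ay":0,"az":0},
])

```text
clock: 17.05
tcp_pos: [0.5248, 0.2891, 0.1305]
orientation: [1.599, 1.476, -1.029]
contact_force: [-1.9, -0.3, -2.1]
grip_width: 0.0184
gripper_force: 51.7
```

```bash
python3 place.py -0.072 0.012
```

```text
joints [-1.36  1.21  0.92  1.41 -0.    1.6  -0.6 ] w 0.018392603564525996 F [-1.9 -0.3 -2.1]
tip now [0.5226 0.2727 0.0183] handle dir [-0.005  0.001 -1.   ]
turn tool deg [-0.26 -0.05  0.23]
shift (turned tool axes) [0.0053 0.0005 0.0036]  shift now axes [0.0053 0.0012 0.0037]
```

>>> arm_command([
  {"fingers":-1,"x":0.0055,"y":0.0005,"z":0.0035,"ax":0,"ay":0,"az":0},
  {"fingers":-0.5,"x":0,"y":0,"z":0,"ax":0,"ay":0,"az":0},
  {"fingers":0.1,"x":0,"y":0,"z":0,"ax":0,"ay":0,"az":0},
  {"fingers":0.3,"x":0,"y":0,"z":0,"ax":0,"ay":0,"az":0},
  {"fingers":0.3,"x":0,"y":0,"z":0,"ax":0,"ay":0,"az":0},
  {"fingers":0.3,"x":0,"y":0,"z":0,"ax":0,"ay":0,"az":0},
  {"fingers":0.3,"x":0,"y":0,"z":-0.025,"ax":0,"ay":0,"az":0},
  {"fingers":0.3,"x":0,"y":0,"z":-0.035,"ax":0,"ay":0,"az":0},
  {"fingers":0.3,"x":0,"y":0,"z":-0.035,"ax":0,"ay":0,"az":0},
  {"fingers":0.3,"x":0,"y":0,"z":-0.035,"ax":0,"ay":0,"az":0},
])

```text
clock: 17.88
tcp_pos: [0.5367, 0.4067, 0.1851]
orientation: [1.602, 1.474, -1.024]
contact_force: [0.5, 1.6, 0.2]
grip_width: 0.0557
gripper_force: 0.0
```

```bash
python3 go.py .53 .4 .32; python3 - <<'E'
from h import *
d=snap('side','s3')
E
python3 chk.py s3 .48 .57 .24 .33
```

```text
t 17.88 p [0.5367 0.4067 0.1851] ytool -5.0 j7 -0.587 F [0.5 1.6 0.2] m [ 0.977 -0.102  0.01 ] w 0.0557 0.0 z [-0.082 -0.901 -0.426]
[-1.33  1.25  0.93  1.07 -0.02  1.89 -0.59]
delta [-0.1251 -0.007  -0.0509]
[[0.031, 0.996, -0.082], [0.425, -0.087, -0.901], [-0.905, -0.007, -0.426]]
0.115 40 x [0.5173 0.5266 0.536 ] y [0.2583 0.2634]
0.14 67 x [0.5087 0.5268 0.5422] y [0.2571 0.263 ]
0.16 69 x [0.509  0.5241 0.5423] y [0.2586 0.2632]
0.18 71 x [0.5093 0.5273 0.5424] y [0.257  0.2632]
0.2 21 x [0.5095 0.5245 0.5395] y [0.2567 0.2618]
```

The spatula stands in pocket −0.072: blade from z 0.14 to 0.204, as it should be at the bottom. Next the spoon.

```bash
cat > pick.py <<'E'
# pick.py ox oy angle_deg z : turn and shift for a 25-deg leaning grasp of a handle at its origin
from h import *
import sys
ox,oy,a,z=map(float,sys.argv[1:5]); a=np.radians(a); t=np.radians(25)
u=np.array([np.cos(a),np.sin(a),0]); k=np.array([0,0,1.])
Z=np.sin(t)*u-np.cos(t)*k; Y=np.cross(u,k); X=np.cross(Y,Z); Rt=np.stack([X,Y,Z],1)
o=r.get_obs(); M=R.from_rotvec(o['orientation']).as_matrix(); p=np.array(o['tcp_pos'])
print('p',p.round(4),'rv',np.round(o['orientation'],4).tolist(),'joints',np.round(o['joints'],2),'w',round(float(o['grip_width']),4),'F',np.round(o['contact_force'],1))
g=np.array([ox,oy,z]); print('turn',np.degrees(R.from_matrix(M.T@Rt).as_rotvec()).round(2),'shift turned',(Rt.T@(g-p)).round(4),'shift now',(M.T@(g-p)).round(4))
E
python3 pick.py .4451 .0615 93.8 .2
```

```text
p [0.5374 0.4133 0.1875] rv [1.5993, 1.4808, -1.0128] joints [-1.33  1.25  0.93  1.06 -0.02  1.89 -0.59] w 0.0555 F [-4.   2.3  2.8]
turn [-3.36 89.3  -8.63] shift turned [-0.3073 -0.1154 -0.1571] shift now [-0.1652 -0.0642  0.3178]
```

>>> arm_command([
  {"fingers":0.3,"x":-0.0312,"y":-0.0018,"z":-0.0127,"ax":0,"ay":0,"az":0},
  {"fingers":0.3,"x":-0.0312,"y":-0.0018,"z":-0.0127,"ax":0,"ay":0,"az":0},
  {"fingers":0.3,"x":-0.0312,"y":-0.0018,"z":-0.0127,"ax":0,"ay":0,"az":0},
  {"fingers":0.3,"x":-0.0312,"y":-0.0018,"z":-0.0127,"ax":0,"ay":0,"az":0},
  {"fingers":0.1,"x":0,"y":0,"z":0,"ax":0,"ay":6.5,"az":0},
  {"fingers":0.1,"x":0,"y":0,"z":0,"ax":0,"ay":6.5,"az":0},
  {"fingers":0.1,"x":0,"y":0,"z":0,"ax":0,"ay":6.5,"az":0},
  {"fingers":0.1,"x":0,"y":0,"z":0,"ax":0,"ay":6.5,"az":0},
  {"fingers":0.1,"x":0,"y":0,"z":0,"ax":0,"ay":6.5,"az":0},
  {"fingers":0.1,"x":0,"y":0,"z":0,"ax":0,"ay":6.5,"az":0},
])

```text
clock: 18.77
tcp_pos: [0.5268, 0.3849, 0.3128]
orientation: [2.054, 1.913, -0.454]
contact_force: [0.1, 0.2, -0.1]
grip_width: 0.0473
gripper_force: 0.0
```

```bash
python3 pick.py .4451 .0615 93.8 .2
```

```text
p [0.5268 0.3849 0.3128] rv [2.0535, 1.9131, -0.4543] joints [-1.47  0.89  1.25  1.38 -0.42  1.59 -0.35] w 0.0473 F [ 0.1  0.2 -0.1]
turn [ 0.12 49.99 -8.08] shift turned [-0.3352 -0.1029 -0.0319] shift now [-0.2497 -0.059   0.2411]
```

>>> arm_command([
  {"fingers":0.1,"x":-0.025,"y":-0.0059,"z":0.0241,"ax":0,"ay":0,"az":0},
  {"fingers":0.1,"x":-0.025,"y":-0.0059,"z":0.0241,"ax":0,"ay":0,"az":0},
  {"fingers":0.1,"x":-0.025,"y":-0.0059,"z":0.0241,"ax":0,"ay":0,"az":0},
  {"fingers":0.1,"x":-0.025,"y":-0.0059,"z":0.0241,"ax":0,"ay":0,"az":0},
  {"fingers":0.1,"x":-0.025,"y":-0.0059,"z":0.0241,"ax":0,"ay":0,"az":0},
  {"fingers":0.1,"x":-0.025,"y":-0.0059,"z":0.0241,"ax":0,"ay":0,"az":0},
  {"fingers":0.1,"x":-0.025,"y":-0.0059,"z":0.0241,"ax":0,"ay":0,"az":0},
  {"fingers":0.1,"x":-0.025,"y":-0.0059,"z":0.0241,"ax":0,"ay":0,"az":0},
  {"fingers":0.1,"x":-0.025,"y":-0.0059,"z":0.0241,"ax":0,"ay":0,"az":0},
  {"fingers":0.1,"x":-0.025,"y":-0.0059,"z":0.0241,"ax":0,"ay":0,"az":0},
])

```text
clock: 19.6
tcp_pos: [0.4439, 0.0587, 0.2012]
orientation: [2.05, 1.911, -0.461]
contact_force: [-0.4, -0.5, -0.3]
grip_width: 0.0468
gripper_force: 0.0
```

>>> arm_command([
  {"fingers":0.1,"x":0,"y":0,"z":0,"ax":0,"ay":6.25,"az":-1},
  {"fingers":0.1,"x":0,"y":0,"z":0,"ax":0,"ay":6.25,"az":-1},
  {"fingers":0.1,"x":0,"y":0,"z":0,"ax":0,"ay":6.25,"az":-1},
  {"fingers":0.1,"x":0,"y":0,"z":0,"ax":0,"ay":6.25,"az":-1},
  {"fingers":0.1,"x":0,"y":0,"z":0,"ax":0,"ay":6.25,"az":-1},
  {"fingers":0.1,"x":0,"y":0,"z":0,"ax":0,"ay":6.25,"az":-1},
  {"fingers":0.1,"x":0,"y":0,"z":0,"ax":0,"ay":6.25,"az":-1},
  {"fingers":0.1,"x":0,"y":0,"z":0,"ax":0,"ay":6.25,"az":-1},
  {"fingers":0.1,"x":0,"y":0,"z":0,"ax":0,"ay":0,"az":0},
])

```text
clock: 20.35
tcp_pos: [0.445, 0.0539, 0.2018]
orientation: [-1.925, -2.029, -0.426]
contact_force: [0.0, -1.6, 0.2]
grip_width: 0.0469
gripper_force: 0.0
```

```bash
python3 - <<'E'
from h import *
from hf import fit
d=snap('wrist','w8');P=cloud(d)
for a in ((.38,.56,-.05,.2),(.38,.56,-.3,-.06)):
    try: fit(P,*a)
    except Exception as e: print(e)
d=snap('side','s4');P=cloud(d);fit(P,.38,.56,-.02,.2);fit(P,.38,.56,-.27,-.06)
E
python3 pick.py .4451 .0615 93.8 .042
```

```text
2944 ((0.4420459270477295, 0.10583274811506271), (0.019747493788599968, 0.12521614134311676), 3.9981205463409424)
x = 0.4489 + -0.0645 y y 0.043183375 0.16816585
0 ((0.0, 0.0), (0.0, 0.0), 0.0)
expected non-empty vector for x
147 ((0.4451780617237091, 0.10221162438392639), (0.017780818045139313, 0.12328033894300461), 2.3566789627075195)
x = 0.4504 + -0.0564 y y 0.04049415 0.16381082
253 ((0.4573482573032379, -0.15320856869220734), (0.12855461239814758, 0.019771693274378777), 87.06710815429688)
x = 0.4652 + 0.0501 y y -0.21741632 -0.089104146
p [0.4447 0.0581 0.2014] rv [-1.9203, -2.0372, -0.4161] joints [-0.77  0.32  0.95  2.18 -0.8   1.06  0.74] w 0.047 F [-0.6  0.4  0.3]
turn [ 0.1   0.47 -0.39] shift turned [-0.0643  0.0006  0.1459] shift now [-0.0631  0.0008  0.1464]
```

Unmoved; descend and grip the spoon.

>>> arm_command([
  {"fingers":0.1,"x":-0.0126,"y":0.0002,"z":0.0293,"ax":0,"ay":0,"az":0},
  {"fingers":0.1,"x":-0.0126,"y":0.0002,"z":0.0293,"ax":0,"ay":0,"az":0},
  {"fingers":0.1,"x":-0.0126,"y":0.0002,"z":0.0293,"ax":0,"ay":0,"az":0},
  {"fingers":0.1,"x":-0.0126,"y":0.0002,"z":0.0293,"ax":0,"ay":0,"az":0},
  {"fingers":0.1,"x":-0.0126,"y":0,"z":0.0285,"ax":0,"ay":0,"az":0},
  {"fingers":0.1,"x":0,"y":0,"z":0,"ax":0,"ay":0,"az":0},
  {"fingers":-1,"x":0,"y":0,"z":0,"ax":0,"ay":0,"az":0},
  {"fingers":-1,"x":0,"y":0,"z":0,"ax":0,"ay":0,"az":0},
  {"fingers":-1,"x":0,"y":0,"z":0,"ax":0,"ay":0,"az":0},
  {"fingers":-1,"x":0,"y":0,"z":0,"ax":0,"ay":0,"az":0},
])

```text
clock: 21.28
tcp_pos: [0.4463, 0.0643, 0.0445]
orientation: [-1.913, -2.044, -0.421]
contact_force: [0.5, -0.5, -0.2]
grip_width: 0.0184
gripper_force: 51.2
```

>>> arm_command([
  {"fingers":-1,"x":0,"y":0,"z":0,"ax":0,"ay":0,"az":0},
  {"fingers":-1,"x":0,"y":0,"z":0,"ax":0,"ay":0,"az":0},
])

```text
clock: 21.45
tcp_pos: [0.4463, 0.0643, 0.0444]
orientation: [-1.912, -2.042, -0.422]
contact_force: [0.2, 0.2, 8.2]
grip_width: 0.0187
gripper_force: 52.2
```

```bash
python3 pick.py .4451 .0615 93.8 .245
```

```text
p [0.4463 0.0643 0.0444] rv [-1.9124, -2.042, -0.4225] joints [-0.54  0.64  0.69  2.25 -1.2   0.9   1.16] w 0.0187 F [0.2 0.2 8.2]
turn [ 0.17  0.25 -0.01] shift turned [ 0.0823 -0.0014 -0.1829] shift now [ 0.0815 -0.0009 -0.1833]
```

>>> arm_command([
  {"fingers":-1,"x":0.0163,"y":0,"z":-0.0367,"ax":0,"ay":0,"az":0},
  {"fingers":-1,"x":0.0163,"y":0,"z":-0.0367,"ax":0,"ay":0,"az":0},
  {"fingers":-1,"x":0.0163,"y":0,"z":-0.0367,"ax":0,"ay":0,"az":0},
  {"fingers":-1,"x":0.0163,"y":0,"z":-0.0367,"ax":0,"ay":0,"az":0},
  {"fingers":-1,"x":0.0163,"y":0,"z":-0.0367,"ax":0,"ay":0,"az":0},
  {"fingers":-1,"x":0,"y":0,"z":0,"ax":0,"ay":-6,"az":0},
  {"fingers":-1,"x":0,"y":0,"z":0,"ax":0,"ay":-6,"az":0},
  {"fingers":-1,"x":0,"y":0,"z":0,"ax":0,"ay":-6,"az":0},
  {"fingers":-1,"x":0,"y":0,"z":0,"ax":0,"ay":-6,"az":0},
  {"fingers":-1,"x":0,"y":0,"z":0,"ax":0,"ay":-6,"az":0},
])

```text
clock: 22.28
tcp_pos: [0.4459, 0.0612, 0.2447]
orientation: [2.1, 2.238, -0.096]
contact_force: [-0.1, -0.2, -2.9]
grip_width: 0.0186
gripper_force: 51.1
```

>>> arm_command([
  {"fingers":-1,"x":0,"y":0,"z":0,"ax":0,"ay":-6,"az":0},
  {"fingers":-1,"x":0,"y":0,"z":0,"ax":0,"ay":-6,"az":0},
  {"fingers":-1,"x":0,"y":0,"z":0,"ax":0,"ay":-6,"az":0},
  {"fingers":-1,"x":0,"y":0,"z":0,"ax":0,"ay":-6,"az":0},
  {"fingers":-1,"x":0,"y":0,"z":0,"ax":0,"ay":-6,"az":0},
  {"fingers":-1,"x":0,"y":0,"z":0,"ax":0,"ay":-6,"az":0},
  {"fingers":-1,"x":0,"y":0,"z":0,"ax":0,"ay":-6,"az":0},
  {"fingers":-1,"x":0,"y":0,"z":0,"ax":0,"ay":-6,"az":0},
  {"fingers":-1,"x":0,"y":0,"z":0,"ax":0,"ay":-6,"az":0},
  {"fingers":-1,"x":0,"y":0,"z":0,"ax":0,"ay":-6,"az":0},
])

```text
clock: 23.12
tcp_pos: [0.4459, 0.0623, 0.2437]
orientation: [1.457, 1.556, -0.936]
contact_force: [0.4, 0.6, -0.9]
grip_width: 0.0188
gripper_force: 51.1
```

```bash
cat > held.json <<'E'
{"rv":[-1.9124,-2.042,-0.4225],"p":[0.4463,0.0643,0.0444],"a":1.636,"o":[0.4464,0.0615]}
E
python3 place.py 0 0.22
```

```text
joints [-1.58  0.95  1.18  2.05  0.22  1.13 -0.46] w 0.018770078689170973 F [ 0.4  0.6 -0.9]
tip now [0.4471 0.0455 0.1346] handle dir [ 0.002 -0.005 -1.   ]
turn tool deg [7.89 0.27 3.54]
shift (turned tool axes) [ 0.0494  0.0602 -0.3113]  shift now axes [ 0.0432  0.1026 -0.3007]
```

>>> arm_command([
  {"fingers":-1,"x":0,"y":0,"z":0,"ax":4,"ay":0.15,"az":1.8},
  {"fingers":-1,"x":0,"y":0,"z":0,"ax":4,"ay":0.15,"az":1.8},
  {"fingers":-1,"x":0.0158,"y":-0.0032,"z":-0.0335,"ax":0,"ay":0,"az":0},
  {"fingers":-1,"x":0.0158,"y":-0.0032,"z":-0.0335,"ax":0,"ay":0,"az":0},
  {"fingers":-1,"x":0.0158,"y":-0.0032,"z":-0.0335,"ax":0,"ay":0,"az":0},
  {"fingers":-1,"x":0.0158,"y":-0.0032,"z":-0.0335,"ax":0,"ay":0,"az":0},
  {"fingers":-1,"x":0.0158,"y":-0.0032,"z":-0.0335,"ax":0,"ay":0,"az":0},
  {"fingers":-1,"x":0.0158,"y":-0.0032,"z":-0.0335,"ax":0,"ay":0,"az":0},
  {"fingers":-1,"x":0.0158,"y":-0.0032,"z":-0.0335,"ax":0,"ay":0,"az":0},
  {"fingers":-1,"x":0.0158,"y":-0.0032,"z":-0.0335,"ax":0,"ay":0,"az":0},
])

```text
clock: 23.95
tcp_pos: [0.4456, 0.3609, 0.2424]
orientation: [1.601, 1.468, -1.021]
contact_force: [0.9, 0.6, -0.2]
grip_width: 0.0186
gripper_force: 51.2
```

```bash
python3 place.py 0 0.125
```

```text
joints [-1.54  1.13  1.06  1.39 -0.03  1.8  -0.54] w 0.01855214194212973 F [ 0.9  0.6 -0.2]
tip now [0.4439 0.3451 0.1332] handle dir [-0.001  0.005 -1.   ]
turn tool deg [-0.19 -0.28  0.01]
shift (turned tool axes) [ 0.01    0.0857 -0.0019]  shift now axes [ 0.0097  0.086  -0.0017]
```

>>> arm_command([
  {"fingers":-1,"x":0.0033,"y":0.0287,"z":-0.0006,"ax":0,"ay":0,"az":0},
  {"fingers":-1,"x":0.0033,"y":0.0287,"z":-0.0006,"ax":0,"ay":0,"az":0},
  {"fingers":-1,"x":0.0033,"y":0.0287,"z":-0.0006,"ax":0,"ay":0,"az":0},
  {"fingers":-1,"x":0,"y":0,"z":0,"ax":0,"ay":0,"az":0},
  {"fingers":-1,"x":0,"y":0,"z":0,"ax":0,"ay":0,"az":0},
])

```text
clock: 24.37
tcp_pos: [0.5336, 0.3556, 0.2339]
orientation: [1.603, 1.464, -1.023]
contact_force: [-0.2, 0.4, 0.4]
grip_width: 0.0186
gripper_force: 51.2
```

```bash
python3 place.py 0 0.065; python3 - <<'E'
from h import *
d=snap('side','s5'); P=cloud(d)
fr=d['frame'][60:200,230:370,::-1]; cv2.imwrite('pics/s5c.png',cv2.resize(fr,None,fx=4,fy=4,interpolation=cv2.INTER_CUBIC))
from hf import fit
fit(P,.38,.56,-.27,-.06)
E
python3 chk.py s5 .49 .57 .31 .38
```

```text
joints [-1.38  1.2   1.05  1.22 -0.01  1.82 -0.49] w 0.018602273025733446 F [-0.2  0.4  0.4]
tip now [0.5319 0.3397 0.1246] handle dir [-0.     0.004 -1.   ]
turn tool deg [-0.35 -0.2  -0.13]
shift (turned tool axes) [ 0.0558 -0.0024  0.0216]  shift now axes [ 0.0555 -0.0022  0.0221]
243 ((0.45702433586120605, -0.15440133213996887), (0.12405545264482498, 0.019945472478866577), 87.32818603515625)
x = 0.4642 + 0.0443 y y -0.21659127 -0.09256513
0.16 11 x [0.5262 0.5342 0.5436] y [0.3282 0.3311]
0.18 43 x [0.5248 0.5342 0.5437] y [0.3271 0.3315]
0.2 43 x [0.525  0.5344 0.5438] y [0.3242 0.3316]
0.22 91 x [0.5161 0.5346 0.5565] y [0.3265 0.3359]
0.24 143 x [0.5132 0.5378 0.5666] y [0.327  0.3589]
```

View pics/s5c.png

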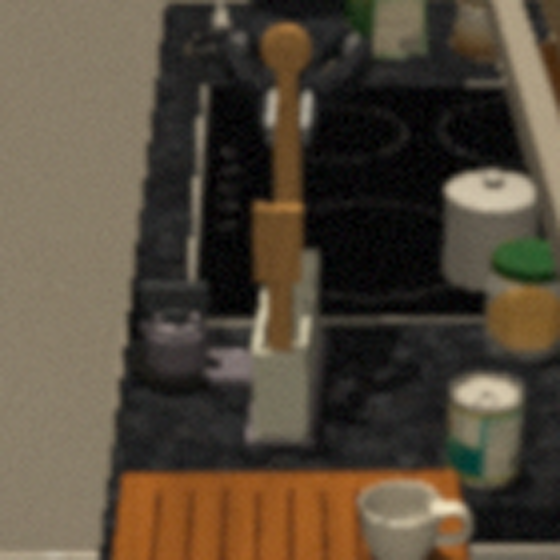

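The crop shows the spatula standing in the near pocket (278,300) and the spoon upright behind it over the middle pocket. I'll lower the spoon.

>>> arm_command([
  {"fingers":-1,"x":0.0185,"y":-0.0022,"z":0.0074,"ax":0,"ay":0,"az":0},
  {"fingers":-1,"x":0.0185,"y":0,"z":0.0074,"ax":0,"ay":0,"az":0},
  {"fingers":-1,"x":0.0185,"y":0,"z":0.0074,"ax":0,"ay":0,"az":0},
  {"fingers":-1,"x":0,"y":0,"z":0,"ax":0,"ay":0,"az":0},
])

```text
clock: 24.75
tcp_pos: [0.528, 0.361, 0.1676]
orientation: [1.596, 1.47, -1.029]
contact_force: [-0.3, 0.1, -2.4]
grip_width: 0.0184
gripper_force: 51.2
```

```bash
python3 place.py 0 0.014
```

```text
joints [-1.38  1.27  1.01  1.23 -0.06  1.77 -0.54] w 0.018435329445073083 F [-0.3  0.1 -2.4]
tip now [0.5255 0.3448 0.0584] handle dir [-0.008  0.001 -1.   ]
turn tool deg [-0.32 -0.04  0.38]
shift (turned tool axes) [0.0399 0.0037 0.0196]  shift now axes [0.0398 0.005  0.0197]
```

>>> arm_command([
  {"fingers":-1,"x":0.0133,"y":0.0035,"z":0.0066,"ax":0,"ay":0,"az":0},
  {"fingers":-1,"x":0.0133,"y":0,"z":0.0066,"ax":0,"ay":0,"az":0},
  {"fingers":-1,"x":0.0133,"y":0,"z":0.0066,"ax":0,"ay":0,"az":0},
  {"fingers":-1,"x":0,"y":0,"z":0,"ax":0,"ay":0,"az":0},
])

```text
clock: 25.08
tcp_pos: [0.5326, 0.3583, 0.1253]
orientation: [1.599, 1.467, -1.028]
contact_force: [-0.9, -0.4, -1.6]
grip_width: 0.0187
gripper_force: 51.2
```

```bash
python3 place.py 0 0.012
```

```text
joints [-1.37  1.31  0.99  1.22 -0.09  1.74 -0.56] w 0.018680038422187913 F [-0.9 -0.4 -1.6]
tip now [0.5305 0.3421 0.0161] handle dir [-0.005  0.002 -1.   ]
turn tool deg [-0.37 -0.07  0.18]
shift (turned tool axes) [ 0.0042 -0.0012  0.0007]  shift now axes [ 0.0042 -0.0005  0.0008]
```

>>> arm_command([
  {"fingers":-1,"x":0.0042,"y":-0.0003,"z":0.0008,"ax":0,"ay":0,"az":0},
  {"fingers":-0.5,"x":0,"y":0,"z":0,"ax":0,"ay":0,"az":0},
  {"fingers":0.1,"x":0,"y":0,"z":0,"ax":0,"ay":0,"az":0},
  {"fingers":0.3,"x":0,"y":0,"z":0,"ax":0,"ay":0,"az":0},
  {"fingers":0.3,"x":0,"y":0,"z":0,"ax":0,"ay":0,"az":0},
  {"fingers":0.3,"x":0,"y":0,"z":0,"ax":0,"ay":0,"az":0},
  {"fingers":0.3,"x":0,"y":0,"z":-0.025,"ax":0,"ay":0,"az":0},
  {"fingers":0.3,"x":0,"y":0,"z":-0.025,"ax":0,"ay":0,"az":0},
  {"fingers":0.3,"x":0,"y":0,"z":-0.025,"ax":0,"ay":0,"az":0},
  {"fingers":0.3,"x":0,"y":0,"z":0,"ax":0,"ay":0,"az":0},
])

```text
clock: 25.92
tcp_pos: [0.541, 0.4324, 0.1585]
orientation: [1.598, 1.473, -1.01]
contact_force: [1.1, 1.8, -0.3]
grip_width: 0.0555
gripper_force: 0.0
```

```bash
python3 go.py .53 .41 .34; python3 - <<'E'
from h import *
snap('side','s6')
E
python3 chk.py s6 .49 .57 .31 .37
```

```text
t 25.92 p [0.541  0.4324 0.1585] ytool -4.6 j7 -0.572 F [ 1.1  1.8 -0.3] m [ 0.944 -0.057  0.026] w 0.0555 0.0 z [-0.071 -0.901 -0.427]
[-1.33  1.34  0.99  0.99 -0.1   1.91 -0.57]
delta [-0.174  -0.0087 -0.0565]
[[0.036, 0.997, -0.071], [0.426, -0.08, -0.901], [-0.904, 0.002, -0.427]]
0.16 27 x [0.5184 0.5341 0.5469] y [0.3302 0.3371]
0.18 65 x [0.5185 0.5312 0.5469] y [0.3305 0.3359]
0.2 7 x [0.5291 0.5344 0.5376] y [0.3297 0.3358]
```

The spoon stands correctly (top at 0.20). Now for the fork.

>>> arm_command([
  {"fingers":0.3,"x":-0.0348,"y":-0.0017,"z":-0.0113,"ax":0,"ay":0,"az":0},
  {"fingers":0.3,"x":-0.0348,"y":-0.0017,"z":-0.0113,"ax":0,"ay":0,"az":0},
  {"fingers":0.3,"x":-0.0348,"y":-0.0017,"z":-0.0113,"ax":0,"ay":0,"az":0},
  {"fingers":0.3,"x":-0.0348,"y":-0.0017,"z":-0.0113,"ax":0,"ay":0,"az":0},
  {"fingers":0.1,"x":0,"y":0,"z":0,"ax":0,"ay":6.5,"az":0},
  {"fingers":0.1,"x":0,"y":0,"z":0,"ax":0,"ay":6.5,"az":0},
  {"fingers":0.1,"x":0,"y":0,"z":0,"ax":0,"ay":6.5,"az":0},
  {"fingers":0.1,"x":0,"y":0,"z":0,"ax":0,"ay":6.5,"az":0},
  {"fingers":0.1,"x":0,"y":0,"z":0,"ax":0,"ay":6.5,"az":0},
  {"fingers":0.1,"x":0,"y":0,"z":0,"ax":0,"ay":6.5,"az":0},
])

```text
clock: 26.8
tcp_pos: [0.5262, 0.3929, 0.2958]
orientation: [2.051, 1.909, -0.451]
contact_force: [-1.1, 0.5, -0.1]
grip_width: 0.0463
gripper_force: 0.0
```

```bash
sed -i 's/t=np.radians(25)/t=np.radians(float(sys.argv[5]) if len(sys.argv)>5 else 25)/' pick.py; python3 pick.py .4535 -.197 87.5 .30 32
```

```text
p [0.5262 0.3929 0.2958] rv [2.0509, 1.9087, -0.4508] joints [-1.47  0.9   1.21  1.38 -0.42  1.57 -0.38] w 0.0463 F [-1.1  0.5 -0.1]
turn [ 0.54 57.19 -1.56] shift turned [-0.5002 -0.0469 -0.3176] shift now [-0.539  -0.0312  0.2486]
```

>>> arm_command([
  {"fingers":0.1,"x":-0.0337,"y":-0.002,"z":0.0155,"ax":0,"ay":0,"az":0},
  {"fingers":0.1,"x":-0.0337,"y":-0.002,"z":0.0155,"ax":0,"ay":0,"az":0},
  {"fingers":0.1,"x":-0.0337,"y":-0.002,"z":0.0155,"ax":0,"ay":0,"az":0},
  {"fingers":0.1,"x":-0.0337,"y":-0.002,"z":0.0155,"ax":0,"ay":0,"az":0},
  {"fingers":0.1,"x":-0.0337,"y":-0.002,"z":0.0155,"ax":0,"ay":0,"az":0},
  {"fingers":0.1,"x":-0.0337,"y":-0.002,"z":0.0155,"ax":0,"ay":0,"az":0},
  {"fingers":0.1,"x":-0.0337,"y":-0.002,"z":0.0155,"ax":0,"ay":0,"az":0},
  {"fingers":0.1,"x":-0.0337,"y":-0.002,"z":0.0155,"ax":0,"ay":0,"az":0},
  {"fingers":0.1,"x":-0.0337,"y":-0.002,"z":0.0155,"ax":0,"ay":0,"az":0},
  {"fingers":0.1,"x":-0.0337,"y":-0.002,"z":0.0155,"ax":0,"ay":0,"az":0},
])

```text
clock: 27.63
tcp_pos: [0.4792, 0.0223, 0.2997]
orientation: [2.048, 1.907, -0.458]
contact_force: [0.4, -0.1, -0.1]
grip_width: 0.0467
gripper_force: 0.0
```

>>> arm_command([
  {"fingers":0.1,"x":-0.0337,"y":-0.002,"z":0.0155,"ax":0,"ay":0,"az":0},
  {"fingers":0.1,"x":-0.0337,"y":-0.002,"z":0.0155,"ax":0,"ay":0,"az":0},
  {"fingers":0.1,"x":-0.0337,"y":-0.002,"z":0.0155,"ax":0,"ay":0,"az":0},
  {"fingers":0.1,"x":-0.0337,"y":-0.002,"z":0.0155,"ax":0,"ay":0,"az":0},
  {"fingers":0.1,"x":-0.0337,"y":-0.002,"z":0.0155,"ax":0,"ay":0,"az":0},
  {"fingers":0.1,"x":0,"y":0,"z":0.02,"ax":0,"ay":6.3,"az":0},
  {"fingers":0.1,"x":0,"y":0,"z":0.02,"ax":0,"ay":6.3,"az":0},
  {"fingers":0.1,"x":0,"y":0,"z":0.02,"ax":0,"ay":6.3,"az":0},
  {"fingers":0.1,"x":0,"y":0,"z":0.02,"ax":0,"ay":6.3,"az":0},
  {"fingers":0.1,"x":0,"y":0,"z":0,"ax":0,"ay":6.3,"az":0},
])

```text
clock: 28.47
tcp_pos: [0.4542, -0.1783, 0.2354]
orientation: [-2.272, -2.123, -0.049]
contact_force: [-1.0, 0.7, 0.1]
grip_width: 0.0471
gripper_force: 0.0
```

```bash
python3 pick.py .4535 -.197 87.5 .20 32; python3 - <<'E'
from h import *
from hf import fit
d=snap('wrist','w9');P=cloud(d)
fit(P,.38,.56,-.22,-.04)
E
```

```text
p [ 0.4542 -0.1783  0.2354] rv [-2.2724, -2.123, -0.049] joints [-0.55  0.29  0.99  2.04 -0.34  0.98  0.55] w 0.0471 F [-1.   0.7  0.1]
turn [ 0.34 29.45 -1.37] shift turned [-0.0346  0.0001  0.0202] shift now [-0.0202  0.0007  0.0346]
2689 ((0.45509806275367737, -0.15132907032966614), (0.12466194480657578, 0.019758226349949837), 87.39678192138672)
x = 0.4615 + 0.0423 y y -0.21396154 -0.0890813
```

>>> arm_command([
  {"fingers":0.1,"x":0,"y":0,"z":0,"ax":0.1,"ay":5.9,"az":-0.3},
  {"fingers":0.1,"x":0,"y":0,"z":0,"ax":0.1,"ay":5.9,"az":-0.3},
  {"fingers":0.1,"x":0,"y":0,"z":0,"ax":0.1,"ay":5.9,"az":-0.3},
  {"fingers":0.1,"x":0,"y":0,"z":0,"ax":0,"ay":5.9,"az":-0.2},
  {"fingers":0.1,"x":0,"y":0,"z":0,"ax":0,"ay":5.9,"az":-0.2},
  {"fingers":0.1,"x":-0.0346,"y":0,"z":0.02,"ax":0,"ay":0,"az":0},
  {"fingers":0.1,"x":0,"y":0,"z":0,"ax":0,"ay":0,"az":0},
])

```text
clock: 29.1
tcp_pos: [0.4523, -0.2005, 0.1973]
orientation: [-1.961, -1.861, -0.547]
contact_force: [-1.1, 0.2, -0.2]
grip_width: 0.0469
gripper_force: 0.0
```

```bash
python3 pick.py .4532 -.199 87.5 .043 32
```

```text
p [ 0.4523 -0.2005  0.1973] rv [-1.9615, -1.8614, -0.5471] joints [ 0.    0.54  0.77  1.93 -0.78  1.35  1.11] w 0.0469 F [-1.1  0.2 -0.2]
turn [-0.17  0.42 -0.55] shift turned [-0.0805  0.0008  0.1317] shift now [-0.0795  0.0019  0.1323]
```

>>> arm_command([
  {"fingers":0.1,"x":-0.0199,"y":0.0005,"z":0.0331,"ax":0,"ay":0,"az":0},
  {"fingers":0.1,"x":-0.0199,"y":0.0005,"z":0.0331,"ax":0,"ay":0,"az":0},
  {"fingers":0.1,"x":-0.0199,"y":0.0005,"z":0.0331,"ax":0,"ay":0,"az":0},
  {"fingers":0.1,"x":-0.0199,"y":0.0003,"z":0.033,"ax":0,"ay":0,"az":0},
  {"fingers":0.1,"x":0,"y":0,"z":0,"ax":0,"ay":0,"az":0},
  {"fingers":-1,"x":0,"y":0,"z":0,"ax":0,"ay":0,"az":0},
  {"fingers":-1,"x":0,"y":0,"z":0,"ax":0,"ay":0,"az":0},
  {"fingers":-1,"x":0,"y":0,"z":0,"ax":0,"ay":0,"az":0},
  {"fingers":-1,"x":0,"y":0,"z":0,"ax":0,"ay":0,"az":0},
  {"fingers":-1,"x":0,"y":0,"z":0,"ax":0,"ay":0,"az":0},
])

```text
clock: 29.93
tcp_pos: [0.4595, -0.1976, 0.0509]
orientation: [-1.958, -1.874, -0.561]
contact_force: [-0.2, -1.3, 8.7]
grip_width: 0.0178
gripper_force: 49.8
```

>>> arm_command([
  {"fingers":-1,"x":0,"y":0,"z":0,"ax":0,"ay":0,"az":0},
  {"fingers":-1,"x":0,"y":0,"z":0,"ax":0,"ay":0,"az":0},
])

```text
clock: 30.1
tcp_pos: [0.4595, -0.1976, 0.0509]
orientation: [-1.958, -1.873, -0.562]
contact_force: [-1.1, -2.2, 8.3]
grip_width: 0.0179
gripper_force: 49.9
```

```bash
python3 pick.py .4532 -.195 87.5 .26 32
```

```text
p [ 0.4595 -0.1976  0.0509] rv [-1.9578, -1.8734, -0.5619] joints [ 0.1   0.77  0.63  1.98 -0.98  1.17  1.33] w 0.0179 F [-1.1 -2.2  8.3]
turn [0.4  0.34 0.09] shift turned [ 0.1128 -0.0064 -0.1761] shift now [ 0.1117 -0.005  -0.1768]
```

The TCP stopped 8 mm high, so the grip is shallow. I'll open, correct and regrip.

>>> arm_command([
  {"fingers":0.1,"x":0,"y":0,"z":0,"ax":0,"ay":0,"az":0},
  {"fingers":0.1,"x":0,"y":0,"z":0,"ax":0,"ay":0,"az":0},
  {"fingers":0.1,"x":0,"y":0,"z":0,"ax":0,"ay":0,"az":0},
  {"fingers":0.1,"x":0,"y":0,"z":0,"ax":0,"ay":0,"az":0},
])

```text
clock: 30.43
tcp_pos: [0.4585, -0.1968, 0.0487]
orientation: [-1.957, -1.872, -0.558]
contact_force: [0.2, 0.3, 0.3]
grip_width: 0.0467
gripper_force: 0.0
```

```bash
python3 pick.py .4532 -.199 87.5 .043 32; python3 - <<'E'
from h import *
from hf import fit
d=snap('wrist','w10');P=cloud(d)
fit(P,.38,.56,-.18,-.04)
E
```

```text
p [ 0.4585 -0.1968  0.0487] rv [-1.9568, -1.8718, -0.5583] joints [ 0.1   0.77  0.63  1.98 -0.98  1.17  1.33] w 0.0467 F [0.2 0.3 0.3]
turn [0.22 0.34 0.02] shift turned [-0.0051 -0.0052  0.0035] shift now [-0.0051 -0.0052  0.0035]
6809 ((0.4510052800178528, -0.13615445792675018), (0.0891721323132515, 0.04070144519209862), 87.82344055175781)
x = 0.4668 + 0.0398 y y -0.17999347 -0.09190758
```

>>> arm_command([
  {"fingers":0.1,"x":-0.0058,"y":0.0002,"z":0.0047,"ax":0,"ay":0,"az":0},
  {"fingers":0.1,"x":0,"y":0,"z":0,"ax":0,"ay":0,"az":0},
  {"fingers":-1,"x":0,"y":0,"z":0,"ax":0,"ay":0,"az":0},
  {"fingers":-1,"x":0,"y":0,"z":0,"ax":0,"ay":0,"az":0},
  {"fingers":-1,"x":0,"y":0,"z":0,"ax":0,"ay":0,"az":0},
  {"fingers":-1,"x":0,"y":0,"z":0,"ax":0,"ay":0,"az":0},
  {"fingers":-1,"x":0,"y":0,"z":0,"ax":0,"ay":0,"az":0},
  {"fingers":-1,"x":0,"y":0,"z":0,"ax":0,"ay":0,"az":0},
])

```text
clock: 31.15
tcp_pos: [0.4585, -0.1992, 0.0414]
orientation: [-1.957, -1.871, -0.558]
contact_force: [-0.9, -0.5, -0.3]
grip_width: 0.0183
gripper_force: 50.6
```

```bash
python3 pick.py .4587 -.195 87.5 .26 32; python3 - <<'E'
from h import *
from hf import fit
d=snap('wrist','w11');P=cloud(d)
fit(P,.42,.50,-.165,-.04)
E
```

```text
p [ 0.4585 -0.1992  0.0414] rv [-1.9566, -1.8715, -0.558] joints [ 0.11  0.78  0.63  1.98 -0.98  1.16  1.34] w 0.0183 F [-0.9 -0.5 -0.3]
turn [0.2  0.33 0.01] shift turned [ 0.1195  0.     -0.1832] shift now [ 0.1184  0.0007 -0.1839]
5753 ((0.4612920582294464, -0.127912700176239), (0.07483556121587753, 0.01975632831454277), 87.656005859375)
x = 0.4662 + 0.0392 y y -0.1649889 -0.09045185
```

>>> arm_command([
  {"fingers":-1,"x":0.0197,"y":0,"z":-0.0306,"ax":0,"ay":0,"az":0},
  {"fingers":-1,"x":0.0197,"y":0,"z":-0.0306,"ax":0,"ay":0,"az":0},
  {"fingers":-1,"x":0.0197,"y":0,"z":-0.0306,"ax":0,"ay":0,"az":0},
  {"fingers":-1,"x":0.0197,"y":0,"z":-0.0306,"ax":0,"ay":0,"az":0},
  {"fingers":-1,"x":0.0197,"y":0,"z":-0.0306,"ax":0,"ay":0,"az":0},
  {"fingers":-1,"x":0.0197,"y":0,"z":-0.0306,"ax":0,"ay":0,"az":0},
  {"fingers":-1,"x":0,"y":0,"z":0,"ax":0,"ay":-6,"az":0},
  {"fingers":-1,"x":0,"y":0,"z":0,"ax":0,"ay":-6,"az":0},
  {"fingers":-1,"x":0,"y":0,"z":0,"ax":0,"ay":-6,"az":0},
  {"fingers":-1,"x":0,"y":0,"z":0,"ax":0,"ay":-6,"az":0},
])

```text
clock: 32.03
tcp_pos: [0.4581, -0.1957, 0.2603]
orientation: [-2.207, -2.108, -0.149]
contact_force: [-0.6, 0.2, -0.7]
grip_width: 0.0186
gripper_force: 50.6
```

>>> arm_command([
  {"fingers":-1,"x":0,"y":0,"z":0,"ax":0,"ay":-6,"az":0},
  {"fingers":-1,"x":0,"y":0,"z":0,"ax":0,"ay":-6,"az":0},
  {"fingers":-1,"x":0,"y":0,"z":0,"ax":0,"ay":-6,"az":0},
  {"fingers":-1,"x":0,"y":0,"z":0,"ax":0,"ay":-6,"az":0},
  {"fingers":-1,"x":0,"y":0,"z":0,"ax":0,"ay":-6,"az":0},
  {"fingers":-1,"x":0,"y":0,"z":0,"ax":0,"ay":-6,"az":0},
  {"fingers":-1,"x":0,"y":0,"z":0,"ax":0,"ay":-6,"az":0},
  {"fingers":-1,"x":0,"y":0,"z":0,"ax":0,"ay":-6,"az":0},
  {"fingers":-1,"x":0,"y":0,"z":0,"ax":0,"ay":-6,"az":0},
])

```text
clock: 32.78
tcp_pos: [0.4585, -0.1942, 0.26]
orientation: [1.786, 1.706, -0.763]
contact_force: [0.5, 0.2, -1.0]
grip_width: 0.0188
gripper_force: 50.6
```

```bash
cat > held.json <<'E'
{"rv":[-1.9566,-1.8715,-0.558],"p":[0.4585,-0.1992,0.0414],"a":1.5305,"o":[0.4586,-0.196]}
E
python3 place.py 0.036 0.13
```

```text
joints [-1.15  0.61  1.31  2.17  0.32  0.77 -0.19] w 0.018792097090724793 F [ 0.5  0.2 -1. ]
tip now [ 0.4589 -0.1837  0.1445] handle dir [ 0.009  0.205 -0.979]
turn tool deg [  1.84 -11.84   1.44]
shift (turned tool axes) [ 0.3229  0.0261 -0.4951]  shift now axes [ 0.3999  0.0496 -0.4   ]
```

>>> arm_command([
  {"fingers":-1,"x":0,"y":0,"z":0,"ax":0.9,"ay":-5.9,"az":0.7},
  {"fingers":-1,"x":0,"y":0,"z":0,"ax":0.9,"ay":-5.9,"az":0.7},
  {"fingers":-1,"x":0,"y":0,"z":0,"ax":0,"ay":0,"az":0},
])

```text
clock: 33.03
tcp_pos: [0.4593, -0.1922, 0.2574]
orientation: [1.67, 1.546, -0.946]
contact_force: [1.2, 0.7, -1.1]
grip_width: 0.0191
gripper_force: 50.6
```

```bash
python3 place.py 0.036 0.13; python3 go.py .455 .375 .26
```

```text
joints [-1.17  0.83  1.3   2.17  0.34  0.78 -0.3 ] w 0.019087801256215432 F [ 1.2  0.7 -1.1]
tip now [ 0.4571 -0.2066  0.1423] handle dir [-0.01  -0.009 -1.   ]
turn tool deg [-0.02  0.55  0.58]
shift (turned tool axes) [ 0.3196  0.0255 -0.4947]  shift now axes [ 0.3153  0.0295 -0.4986]
t 33.03 p [ 0.4593 -0.1922  0.2574] ytool -4.5 j7 -0.296 F [ 1.2  0.7 -1.1] m [ 1.067 -0.067  0.009] w 0.0191 50.622761249542236 z [-0.07  -0.853 -0.517]
[-1.17  0.83  1.3   2.17  0.34  0.78 -0.3 ]
delta [ 0.2899 -0.0492 -0.485 ]
[[0.038, 0.997, -0.07], [0.515, -0.079, -0.853], [-0.856, -0.004, -0.517]]
```

>>> arm_command([
  {"fingers":-1,"x":0.0187,"y":-0.0032,"z":-0.0313,"ax":0,"ay":0,"az":0},
  {"fingers":-1,"x":0.0187,"y":-0.0032,"z":-0.0313,"ax":0,"ay":0,"az":0},
  {"fingers":-1,"x":0.0187,"y":-0.0032,"z":-0.0313,"ax":0,"ay":0,"az":0},
  {"fingers":-1,"x":0.0187,"y":-0.0032,"z":-0.0313,"ax":0,"ay":0,"az":0},
  {"fingers":-1,"x":0.0187,"y":-0.0032,"z":-0.0313,"ax":0,"ay":0,"az":0},
  {"fingers":-1,"x":0.0187,"y":-0.0032,"z":-0.0313,"ax":0,"ay":0,"az":0},
  {"fingers":-1,"x":0.0187,"y":-0.0032,"z":-0.0313,"ax":0,"ay":0,"az":0},
  {"fingers":-1,"x":0.0187,"y":-0.0032,"z":-0.0313,"ax":0,"ay":0,"az":0},
  {"fingers":-1,"x":0.0187,"y":-0.0032,"z":-0.0313,"ax":0,"ay":0,"az":0},
])

```text
clock: 33.78
tcp_pos: [0.4569, 0.1358, 0.2666]
orientation: [1.691, 1.551, -0.93]
contact_force: [0.7, -0.6, -1.2]
grip_width: 0.0193
gripper_force: 50.7
```

```bash
python3 place.py 0.036 0.13; python3 go.py .455 .393 .25
```

```text
joints [-1.53  0.91  1.19  1.85  0.08  1.37 -0.43] w 0.019258878729633645 F [ 0.7 -0.6 -1.2]
tip now [0.4554 0.1237 0.1513] handle dir [-0.003  0.011 -1.   ]
turn tool deg [-0.18 -0.61  0.13]
shift (turned tool axes) [ 0.1561  0.0555 -0.2118]  shift now axes [ 0.1575  0.0556 -0.2093]
t 33.78 p [0.4569 0.1358 0.2666] ytool -4.9 j7 -0.432 F [ 0.7 -0.6 -1.2] m [ 0.933 -0.124  0.068] w 0.0193 50.677692890167236 z [-0.072 -0.842 -0.534]
[-1.53  0.91  1.19  1.85  0.08  1.37 -0.43]
delta [ 0.1508 -0.0239 -0.2077]
[[0.047, 0.996, -0.072], [0.532, -0.086, -0.842], [-0.845, 0.002, -0.534]]
```

>>> arm_command([
  {"fingers":-1,"x":0.0215,"y":-0.0034,"z":-0.0297,"ax":0,"ay":0,"az":0},
  {"fingers":-1,"x":0.0215,"y":-0.0034,"z":-0.0297,"ax":0,"ay":0,"az":0},
  {"fingers":-1,"x":0.0215,"y":-0.0034,"z":-0.0297,"ax":0,"ay":0,"az":0},
  {"fingers":-1,"x":0.0215,"y":-0.0034,"z":-0.0297,"ax":0,"ay":0,"az":0},
  {"fingers":-1,"x":0.0215,"y":-0.0034,"z":-0.0297,"ax":0,"ay":0,"az":0},
  {"fingers":-1,"x":0.0215,"y":-0.0034,"z":-0.0297,"ax":0,"ay":0,"az":0},
  {"fingers":-1,"x":0.0215,"y":-0.0034,"z":-0.0297,"ax":0,"ay":0,"az":0},
  {"fingers":-1,"x":0,"y":0,"z":0,"ax":0,"ay":0,"az":0},
])

```text
clock: 34.45
tcp_pos: [0.4549, 0.3987, 0.2476]
orientation: [1.682, 1.56, -0.925]
contact_force: [-0.5, -0.0, -0.5]
grip_width: 0.0191
gripper_force: 50.8
```

```bash
python3 place.py 0.036 0.125
```

```text
joints [-1.53  1.1   1.06  1.31 -0.1   1.8  -0.55] w 0.01907054330730418 F [-0.5 -0.  -0.5]
tip now [0.4533 0.3868 0.1323] handle dir [-0.004  0.013 -1.   ]
turn tool deg [ 0.28 -0.73  0.52]
shift (turned tool axes) [0.0069 0.0797 0.0038]  shift now axes [0.0052 0.0802 0.0054]
```

>>> arm_command([
  {"fingers":-1,"x":0.0017,"y":0.0267,"z":0.0018,"ax":0.3,"ay":-0.7,"az":0.5},
  {"fingers":-1,"x":0.0017,"y":0.0267,"z":0.0018,"ax":0,"ay":0,"az":0},
  {"fingers":-1,"x":0.0017,"y":0.0267,"z":0.0018,"ax":0,"ay":0,"az":0},
  {"fingers":-1,"x":0,"y":0,"z":0,"ax":0,"ay":0,"az":0},
  {"fingers":-1,"x":0,"y":0,"z":0,"ax":0,"ay":0,"az":0},
])

```text
clock: 34.87
tcp_pos: [0.5367, 0.38, 0.2432]
orientation: [1.693, 1.527, -0.941]
contact_force: [0.3, 0.4, -0.0]
grip_width: 0.0185
gripper_force: 50.7
```

```bash
python3 place.py 0.036 0.065; python3 - <<'E'
from h import *
d=snap('side','s7'); d=snap('scene','sc2')
fr=d['frame'][130:230,190:290,::-1]; cv2.imwrite('pics/sc2c.png',cv2.resize(fr,None,fx=5,fy=5,interpolation=cv2.INTER_CUBIC))
E
python3 chk.py s7 .49 .57 .352 .4
```

```text
joints [-1.38  1.16  1.06  1.17 -0.08  1.82 -0.5 ] w 0.018500085996331884 F [ 0.3  0.4 -0. ]
tip now [0.5356 0.3662 0.1281] handle dir [ 0.003 -0.004 -1.   ]
turn tool deg [-0.58  0.24 -0.56]
shift (turned tool axes) [ 0.06   -0.0037  0.0228]  shift now axes [ 0.0603 -0.0043  0.0222]
0.18 12 x [0.5283 0.541  0.5474] y [0.3558 0.3602]
0.2 43 x [0.5285 0.5379 0.5475] y [0.3546 0.3593]
0.22 56 x [0.5217 0.538  0.5541] y [0.3545 0.3597]
0.24 101 x [0.5166 0.5413 0.5607] y [0.356 0.365]
```

View pics/sc2c.png

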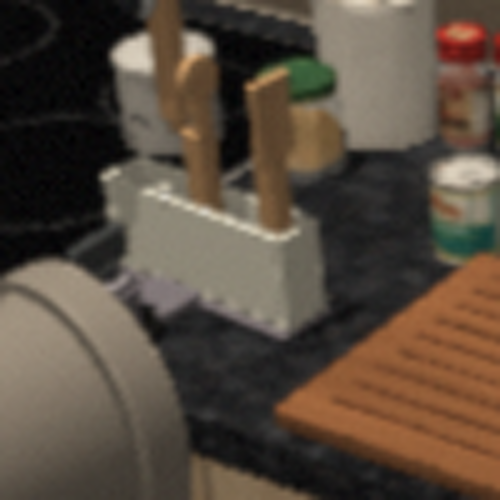

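The scene crop shows the spatula and spoon upright in their pockets, and the fork held behind at (168,60). It's 13 mm short in y, so I'll correct that before lowering.

>>> arm_command([
  {"fingers":-1,"x":0.0035,"y":-0.0018,"z":-0.0055,"ax":0,"ay":0,"az":0},
  {"fingers":-1,"x":0.0035,"y":-0.0018,"z":-0.0055,"ax":0,"ay":0,"az":0},
  {"fingers":-1,"x":0,"y":0,"z":0,"ax":0,"ay":0,"az":0},
  {"fingers":-1,"x":0,"y":0,"z":0,"ax":0,"ay":0,"az":0},
])

```text
clock: 35.3
tcp_pos: [0.532, 0.397, 0.2402]
orientation: [1.684, 1.53, -0.941]
contact_force: [0.0, -1.0, -0.6]
grip_width: 0.019
gripper_force: 50.7
```

```bash
python3 place.py 0.036 0.065
```

```text
joints [-1.38  1.18  1.05  1.14 -0.09  1.85 -0.51] w 0.018992389009990764 F [ 0.  -1.  -0.6]
tip now [0.5308 0.3827 0.1251] handle dir [ 0.002 -0.008 -1.   ]
turn tool deg [-0.29  0.46 -0.33]
shift (turned tool axes) [0.0488 0.0025 0.0352]  shift now axes [0.0496 0.0022 0.034 ]
```

>>> arm_command([
  {"fingers":-1,"x":0.0124,"y":0.0015,"z":0.0085,"ax":0,"ay":0,"az":0},
  {"fingers":-1,"x":0.0124,"y":0,"z":0.0085,"ax":0,"ay":0,"az":0},
  {"fingers":-1,"x":0,"y":0,"z":0,"ax":0,"ay":0,"az":0},
])

```text
clock: 35.55
tcp_pos: [0.533, 0.3928, 0.2055]
orientation: [1.684, 1.528, -0.949]
contact_force: [0.2, 0.4, -1.2]
grip_width: 0.0188
gripper_force: 50.6
```

```bash
python3 place.py 0.036 0.065
```

```text
joints [-1.38  1.21  1.04  1.16 -0.11  1.81 -0.53] w 0.01880115357558766 F [ 0.2  0.4 -1.2]
tip now [0.5313 0.3782 0.0904] handle dir [-0.003 -0.011 -1.   ]
turn tool deg [-0.6   0.65 -0.24]
shift (turned tool axes) [0.0214 0.0012 0.0135]  shift now axes [0.0223 0.0017 0.0122]
```

Well aligned; continue down.

>>> arm_command([
  {"fingers":-1,"x":0.0112,"y":0.001,"z":0.0062,"ax":0,"ay":0.5,"az":0},
  {"fingers":-1,"x":0.0112,"y":0,"z":0.0062,"ax":0,"ay":0,"az":0},
  {"fingers":-1,"x":0,"y":0,"z":0,"ax":0,"ay":0,"az":0},
])

```text
clock: 35.8
tcp_pos: [0.5347, 0.3942, 0.1812]
orientation: [1.691, 1.534, -0.941]
contact_force: [-0.8, -0.0, -2.4]
grip_width: 0.0187
gripper_force: 50.7
```

```bash
python3 place.py 0.036 0.014
```

```text
joints [-1.37  1.23  1.02  1.16 -0.14  1.78 -0.55] w 0.018700996388878052 F [-0.8 -0.  -2.4]
tip now [0.5333 0.3807 0.066 ] handle dir [-0.001 -0.001 -1.   ]
turn tool deg [-0.53  0.09 -0.3 ]
shift (turned tool axes) [ 0.0433 -0.0005  0.0289]  shift now axes [ 0.0434 -0.0003  0.0287]
```

>>> arm_command([
  {"fingers":-1,"x":0.0145,"y":0,"z":0.0093,"ax":0,"ay":0,"az":0},
  {"fingers":-1,"x":0.0145,"y":0,"z":0.0093,"ax":0,"ay":0,"az":0},
  {"fingers":-1,"x":0.0145,"y":0,"z":0.0093,"ax":0,"ay":0,"az":0},
  {"fingers":-1,"x":0,"y":0,"z":0,"ax":0,"ay":0,"az":0},
])

```text
clock: 36.13
tcp_pos: [0.5343, 0.3929, 0.1277]
orientation: [1.69, 1.534, -0.944]
contact_force: [-1.2, 0.5, -1.8]
grip_width: 0.0186
gripper_force: 50.7
```

```bash
python3 place.py 0.036 0.012
```

```text
joints [-1.36  1.29  0.99  1.17 -0.17  1.74 -0.58] w 0.018584383884519527 F [-1.2  0.5 -1.8]
tip now [0.5326 0.3793 0.0125] handle dir [-0.003 -0.003 -1.   ]
turn tool deg [-0.59  0.16 -0.2 ]
shift (turned tool axes) [0.0001 0.0001 0.0007]  shift now axes [0.0003 0.0005 0.0004]
```

>>> arm_command([
  {"fingers":-0.5,"x":0,"y":0,"z":0,"ax":0,"ay":0,"az":0},
  {"fingers":0.1,"x":0,"y":0,"z":0,"ax":0,"ay":0,"az":0},
  {"fingers":0.3,"x":0,"y":0,"z":0,"ax":0,"ay":0,"az":0},
  {"fingers":0.3,"x":0,"y":0,"z":0,"ax":0,"ay":0,"az":0},
  {"fingers":0.3,"x":0,"y":0,"z":0,"ax":0,"ay":0,"az":0},
  {"fingers":0.3,"x":0,"y":0,"z":-0.025,"ax":0,"ay":0,"az":0},
  {"fingers":0.3,"x":0,"y":0,"z":-0.025,"ax":0,"ay":0,"az":0},
  {"fingers":0.3,"x":0,"y":0,"z":-0.015,"ax":0,"ay":0,"az":0},
  {"fingers":0.3,"x":0,"y":0,"z":0,"ax":0,"ay":0,"az":0},
])

```text
clock: 36.88
tcp_pos: [0.5413, 0.4517, 0.1694]
orientation: [1.691, 1.537, -0.929]
contact_force: [0.5, -0.1, 1.3]
grip_width: 0.0556
gripper_force: 0.0
```

```bash
python3 go.py .54 .44 .32; python3 - <<'E'
from h import *
snap('side','s8')
E
python3 chk.py s8 .49 .57 .35 .41
```

```text
t 36.88 p [0.5413 0.4517 0.1694] ytool -5.2 j7 -0.595 F [ 0.5 -0.1  1.3] m [ 0.903 -0.111  0.051] w 0.0556 0.0 z [-0.071 -0.846 -0.528]
[-1.33  1.29  1.    0.98 -0.17  1.89 -0.59]
delta [-0.1341  0.0013 -0.0695]
[[0.056, 0.996, -0.071], [0.525, -0.09, -0.846], [-0.849, 0.01, -0.528]]
0.14 10 x [0.5313 0.549  0.5506] y [0.3667 0.3683]
0.18 29 x [0.5187 0.5316 0.5507] y [0.3666 0.3716]
0.2 16 x [0.5189 0.5348 0.5507] y [0.3665 0.3717]
```

>>> arm_command([
  {"fingers":0.3,"x":-0.0335,"y":0,"z":-0.0174,"ax":0,"ay":0,"az":0},
  {"fingers":0.3,"x":-0.0335,"y":0,"z":-0.0174,"ax":0,"ay":0,"az":0},
  {"fingers":0.3,"x":-0.0335,"y":0,"z":-0.0174,"ax":0,"ay":0,"az":0},
  {"fingers":0.3,"x":-0.0335,"y":0,"z":-0.0174,"ax":0,"ay":0,"az":0},
  {"fingers":0.3,"x":0,"y":0,"z":0,"ax":0,"ay":0,"az":0},
])

```text
clock: 37.35
tcp_pos: [0.5321, 0.4124, 0.3146]
orientation: [1.689, 1.544, -0.891]
contact_force: [-0.0, -0.7, 0.4]
grip_width: 0.0554
gripper_force: 0.0
```

```bash
python3 o.py; python3 - <<'E'
from h import *
d=snap('side','s9'); cv2.imwrite('pics/s9c.png',cv2.resize(d['frame'][60:360,200:400,::-1],None,fx=2,fy=2,interpolation=cv2.INTER_CUBIC))
E
for a in ".24 .30" ".31 .36" ".36 .41"; do python3 chk.py s9 .49 .57 $a; done
```

```text
t 37.35 p [0.5321 0.4124 0.3146] ytool -4.2 j7 -0.441 F [-0.  -0.7  0.4] m [ 0.792 -0.115 -0.002] w 0.0554 0.0 z [-0.044 -0.84  -0.541]
[-1.4   1.13  1.14  1.08 -0.09  1.92 -0.44]
0.115 43 x [0.5173 0.5266 0.536 ] y [0.2589 0.263 ]
0.14 67 x [0.5086 0.5269 0.5422] y [0.2568 0.2631]
0.16 70 x [0.5089 0.5241 0.5423] y [0.2575 0.263 ]
0.18 76 x [0.5093 0.5258 0.5424] y [0.2575 0.2631]
0.2 20 x [0.5095 0.523  0.5425] y [0.2588 0.2628]
0.16 22 x [0.5215 0.5373 0.5498] y [0.3317 0.3361]
0.18 71 x [0.517  0.5312 0.5469] y [0.3298 0.3354]
0.2 7 x [0.5259 0.5313 0.5366] y [0.333 0.335]
0.14 11 x [0.5328 0.5505 0.5507] y [0.3654 0.3695]
0.18 30 x [0.5187 0.5348 0.5508] y [0.3661 0.3718]
0.2 13 x [0.5189 0.5349 0.5508] y [0.3663 0.3742]
```

View pics/s9c.png

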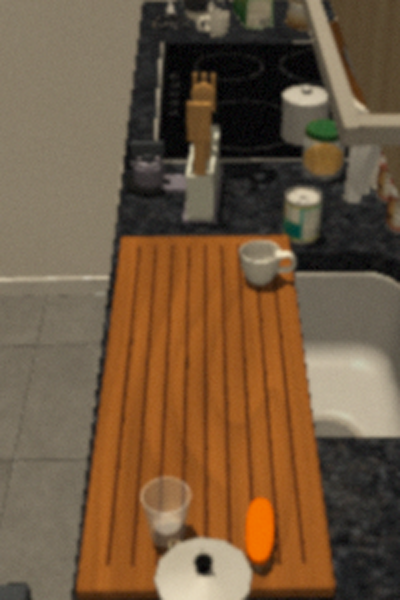

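The board is clear of utensils and all three stand upright in their own pockets (~(203,110)). The cup, glass and brush are where they were. I'll hand in.

```bash
python3 -c "
from bench import r
print(r.hand_in())"
```

```text
the job is handed in; nothing more can be done
None
```

I turned the thumbscrew clockwise until the clutch first slipped (about 8–16° of slip), then stood the spatula, spoon and fork, the only three utensils on the board, handle down in separate caddy pockets, and handed in at about 37 s; the hand-in gave no verdict.

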